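# Knock the stuck slugs out of the jig dial

### The job

Two or three of the three jigs on the turning dial have a black slug stuck in the tube. Take every cover off its jig and stand it upright in the grey parts tray; turn the dial (its posts are the handles) so that each jammed jig in turn points at the catch tray, and push its slug out with the rod, from the hub side, so that it drops into the catch tray. Do not touch the slugs with the fingers, leave the other things on the bench alone, and lay the rod back on its cork mat at the end.

Things in the scene. Friction and masses are not known exactly. Their poses are not given: they have to be found in the camera images.
- base: fixed aluminium base plate (360 x 150 mm, 4 mm thick) that carries the turning dial and an open sheet-metal catch tray. Origin on the bench under the dial's axis; its +x axis points level from the dial's axis to the middle of the catch tray
- catch (a point): middle of the catch tray's inner floor, 193 mm from the dial's axis, 7 mm over the bench. Inside it measures 138 mm (away from the dial) x 142 mm; wall tops 22 mm over the bench next to the dial, 45 mm at the sides, 70 mm at the far end
- dial: aluminium disc, radius 112 mm, top 30 mm over the bench, hub of 20 mm radius 8 mm higher; turns freely many turns about its upright axis, stays where left, takes 0.12 N m. On it three jigs 120 degrees apart (jig 2 is 120 degrees anticlockwise of 1 from above) and three upright steel posts, handles 12 mm thick, tops 95 mm over the bench, 100 mm from the axis, each 35 degrees anticlockwise of a jig
- hub (a point): point on the dial's upright axis at the height of the bore axes, 60 mm over the bench
- jig1 (a point): middle of the bore of a jig, 92 mm from the dial's axis, 60 mm over the bench. A brass tube between two brown cheeks, level, pointing straight out from the axis: 46 mm long, bore 22 mm, open at both ends, an 11 mm slot along its top with a small spring pad that grips the slug. The jig is 37 mm wide, its top 16 mm above the bore axis; the outer mouth is 3 mm beyond the dial's rim; nothing between hub and inner mouth
- jig2 (a point): middle of the bore of a jig, 92 mm from the dial's axis, 60 mm over the bench. Like jig 1
- jig3 (a point): middle of the bore of a jig, 92 mm from the dial's axis, 60 mm over the bench. Like jig 1
- slug1: black plastic slug stuck in the bore of jig 1 (may be absent): a cylinder 19 mm across and 26 mm long, origin at its centre, its x axis along the cylinder; slid by a push of about 2 to 6 N along the bore. At the start it is in the middle of the bore
- slug2: black plastic slug stuck in the bore of jig 2 (may be absent): a cylinder 19 mm across and 26 mm long, origin at its centre, its x axis along the cylinder; slid by a push of about 2 to 6 N along the bore. At the start it is in the middle of the bore
- slug3: black plastic slug stuck in the bore of jig 3 (may be absent): a cylinder 19 mm across and 26 mm long, origin at its centre, its x axis along the cylinder; slid by a push of about 2 to 6 N along the bore. At the start it is in the middle of the bore
- cover1: loose cover over jig 1 (may be absent), 80 g, lifts straight up: sheet aluminium, upside-down U, 54 mm along the bore (its x) x 36 mm wide, two end flaps hanging 30 mm in front of the bore's mouths. Origin in the middle of the underside of its top sheet (2 mm thick, 16 mm above the bore axis), z up. On top a grey grip tab 26 mm along x, 12 mm thick (y), up to 24 mm above the origin
- cover2: loose cover over jig 2 (may be absent), 80 g, lifts straight up; like cover 1
- cover3: loose cover over jig 3 (may be absent), 80 g, lifts straight up; like cover 1
- rod: knock-out rod, 150 g, at the start lying level on the mat: black flat handle 50 mm long (x) x 26 mm wide (y) x 14 mm high (z) with the origin in its centre, and a steel bar 12 mm thick going from the handle along +x to 150 mm from the origin
- rod_tip (a point): middle of the rod's working end, 150 mm from the rod's origin along its +x axis
- mat: brown cork mat fixed on the bench, 240 mm (x) x 90 mm (y), 3 mm thick, the rod's place; origin at the middle of its underside
- parts_tray: shallow grey tray fixed on the bench, the place for covers: 240 mm (x) x 120 mm (y) outside, walls 3 mm thick and 22 mm high, floor about 3 mm thick; origin at the middle of its underside
- spool: black foil spool, 64 mm across, 40 mm tall; not part of the job, leave it where it is
- oil: small bottle, 44 mm across, 110 mm tall; not part of the job, leave it where it is
- wrench: steel wrench, 150 mm long; not part of the job, leave it where it is
- driver: screwdriver, 170 mm long; not part of the job, leave it where it is
- knob_a: black plastic knob, 22 mm across, 18 mm tall; not part of the job, leave it where it is
- knob_b: black plastic knob, 22 mm across, 18 mm tall; not part of the job, leave it where it is
- clampblock: spare clamp block, steel and brown board, 60 x 40 x 36 mm; not part of the job, leave it where it is
Things that resemble listed ones, but are neither listed nor needed, are in the scene too. Leave any blue or purple look-alike of the cover2 alone.

How it is judged:
At the end, for the whole second after the job is handed in: Every slug is at rest down inside the catch tray, clear of its jig; every cover stands upright (within about 8 degrees) on the floor of the grey parts tray, inside its walls; the rod lies at rest with its handle's centre and its tip on the cork mat; all are released (x of slug1 in the frame of catch between -0.07 and 0.07 m and y of slug1 in the frame of catch between -0.07 and 0.07 m and z of slug1 in the frame of catch between 0 and 0.046 m and x of each of slug1, slug2, slug3 in the frame of catch above -0.062 m and linear speed of each of slug1, cover1, slug2, cover2, slug3, cover3, rod below 0.03 m/s and x of cover1 in the frame of parts_tray between -0.116 and 0.116 m and y of cover1 in the frame of parts_tray between -0.056 and 0.056 m and z of cover1 in the frame of parts_tray between 0.025 and 0.05 m and angle between each of cover1, cover2, cover3's own z axis and vertical below 0.15 rad and x of slug2 in the frame of catch between -0.07 and 0.07 m and y of slug2 in the frame of catch between -0.07 and 0.07 m and z of slug2 in the frame of catch between 0 and 0.046 m and x of cover2 in the frame of parts_tray between -0.116 and 0.116 m and y of cover2 in the frame of parts_tray between -0.056 and 0.056 m and z of cover2 in the frame of parts_tray between 0.025 and 0.05 m and x of slug3 in the frame of catch between -0.07 and 0.07 m and y of slug3 in the frame of catch between -0.07 and 0.07 m and z of slug3 in the frame of catch between 0 and 0.046 m and x of cover3 in the frame of parts_tray between -0.116 and 0.116 m and y of cover3 in the frame of parts_tray between -0.056 and 0.056 m and z of cover3 in the frame of parts_tray between 0.025 and 0.05 m and x of rod in the frame of mat between -0.122 and 0.122 m and y of rod in the frame of mat between -0.047 and 0.047 m and z of rod in the frame of mat between 0 and 0.022 m and x of rod_tip in the frame of mat between -0.122 and 0.122 m and y of rod_tip in the frame of mat between -0.047 and 0.047 m and z of rod_tip in the frame of mat between 0 and 0.022 m); the robot touches nothing.
It fails at once if the fingers touch a slug (contact force between the fingers and slug1 above 0.5 N or contact force between the fingers and slug2 above 0.5 N or contact force between the fingers and slug3 above 0.5 N).
It fails at once if another thing on the bench is pushed more than 5 cm away (distance of any of spool, oil, wrench, driver, knob_a, knob_b, clampblock from where it was at the start of the episode above 0.05 m).
It fails at once if the bottle is knocked over (angle between oil's own z axis and vertical above 0.7 rad).
Of slug1, slug2, slug3 only 2 to 3 are there at a start; the rules pass over those that are not, and their reading is None.
Of cover1, cover2, cover3 only 2 to 3 are there at a start; the rules pass over those that are not, and their reading is None.
At some moment in a run one of rod may be knocked a few centimetres aside while the robot is not near it.
It also fails if it takes over 210 s, if anything falls off the work surface, if the arm or the gripper's body presses on something with over 40 N, if the wrist force passes 120 N, or if a joint passes its speed limit or range.

### The arm

A 7-joint arm with a two-finger parallel gripper is mounted at the origin on the work surface. World frame = base frame: x ahead of the robot, y to its left, z up, the work surface at z = 0. Lengths are in m, angles in rad, forces in N, time in s.
With the tool pointing down it reaches from about 0.4 to 0.875 m from the base axis. Payload 19.3 kg.
Tool frame: the origin (TCP) lies at the very end of the fingers, on their centre line; the grasp point (between the pads) lies 19 mm behind it; z points along the fingers, y is the line along which they close (so a half turn about z gives the same grasp; the last joint's range is limited). The gripper opens to 85 mm and grips with 20 to 120 N. Pads are 22 mm wide; open, the fingers measure 114 mm over their backs; the gripper's body (76 mm by 85 mm) begins 54 mm behind the grasp point. The pads swing forward as they close: fully open they stand 13 mm farther back than shut.
Start: joints at [1.07, 0.521, -0.036, 1.599, 0.021, 1.021, -0.113], TCP at [0.261, -0.568, 0.231] pointing down, gripper open.
Joint ranges: [-2.91, 2.91], [-0.3, 2.13], [-1.5, 1.42], [0.17, 2.43], [-1.26, 4.41], [0.16, 1.93], [-2.52, 2.52]. Speed limits (rad/s): [1.89, 1.89, 2.39, 2.39, 3.01, 3.01, 3.01].

### API

Orientations are given as [roll, pitch, yaw] about the fixed x, y, z axes, in that order (R = Rz(yaw) Ry(pitch) Rx(roll)).
In Python, from workcell import monitor, optics, job_done gives the robot as it stands.
- The arm moves only by the shell command python3 -m handwheel 'ROWS' [FORCE]. ROWS is JSON, a list of rows, each an object of numbers: "dx", "dy", "dz": the shift along the tool's x, y, z in cm; "wx", "wy", "wz": the turn, a rotation vector about the tool's x, y, z in rad; "claw": the opening in per cent of the stroke, from 0 (shut) to 100 (fully open). A call has 1 to 8 rows; each row shifts and turns the commanded pose from where the row before left it, along the tool's axes as they then stand; what a row does not reach is not made up. A row lasts 1/8 s, in which the tool goes at most 62.5 mm and 10.7 degrees, less where a joint would pass 70% of its speed; a pose out of reach is approached as far as the arm can. A call with a gripper value outside its range is refused whole. The fingers move at their own pace and stop on an object; FORCE is the grip in N (left out, the last holds). Time passes only in rows, so rows that do not move let the fingers close. It gives the time, the measured TCP pose, the force, the opening and the grip force at its end, in the units of the state.
- monitor.observe(): the state, without advancing time (a new reading comes with each control period).
- optics.grab_frame(name): name is "scene" or "top" or "wrist"; returns a dict with "frame" (420x560x3 uint8, blue, green, red), "fovy" (degrees; the focal length in pixels is half the picture's height over the tangent of half this angle, whatever the lens; pixels are square), "cx", "cy" (the principal point, pixels), "R" (3x3) and "t" (3): a world point X has camera coordinates R X + t. Camera axes: x right, y down, z forward; pixel columns grow to the right and rows downward; lengths in m; the calibration is good to about 2 mm. A picture is of the moment at which its call begins. There is no depth.
- job_done(): hands the job in; it is judged then, once.
Trained networks look in the newest picture that a camera, given by its name, has taken for a name from the list of things; names that differ only in an ending like _2 or _b are one class to them, and where a whole thing is asked for, a point or a joint stands for the part that bears it (a point fixed in the world has none). Each returns a list of dicts, best first, with "p" (0 to 1); they miss things now and then, are a little off and sometimes report something else, mostly with a low value. They report only what shows in the picture. A call takes as long as a camera call. They do not tell look-alikes from the thing itself.
- optics.masks_of(name, camera): "region" (420x560 bool, what is visible of it) and "rect" ([left, top, width, height] in pixels, round what is visible of it).
The state is a dict: "clock": time; "qpos": joint angles; "qd": joint speeds; "joint_efforts": joint torques, N m; "position": TCP position; "tool_rot": TCP orientation; "force": force on the tool from outside, world axes, zero at the start; "moment": the same for the moment, N m; "grip_width": finger opening in m; "finger_force": force on a finger pad.
Only numpy, scipy, OpenCV 4.12 (cv2) and the standard library are available. Lean on these libraries where they do the work, as an engineer would, in place of code of your own. Each camera call takes 0.05 s, during which the arm holds its last target. There are 200 camera calls.

## Working session

There is one attempt and no reset: what is moved stays moved. The work goes in short steps, Python scripts to look and compute and a shell command to move; the robot and the scene stay as the last step left them, time stands still between calls to the robot, and variables do not carry over. Pictures are saved under pics/ and viewed, at most 14 in all, crops included, and the job is handed in when it is done.

```bash
ls; mkdir -p pics; cat > h.py <<'E'
import numpy as np, cv2
from workcell import monitor, optics
from scipy.spatial.transform import Rotation as Rn
def grab(c,fn=None):
    f=optics.grab_frame(c)
    if fn: cv2.imwrite('pics/'+fn,f['frame'])
    return f
def foc(f): return 210/np.tan(np.radians(f['fovy'])/2)
def px(f,X):
    c=np.array(f['R'])@np.array(X)+np.array(f['t']);k=foc(f)
    return np.array([f['cx']+k*c[0]/c[2],f['cy']+k*c[1]/c[2]])
def w(f,uv,z):
    R=np.array(f['R']);t=np.array(f['t']);k=foc(f)
    d=R.T@np.array([(uv[0]-f['cx'])/k,(uv[1]-f['cy'])/k,1]);o=-R.T@t
    return o+d*(z-o[2])/d[2]
def st():
    s=monitor.observe();print({k:np.round(s[k],3).tolist() for k in('clock','qpos','position','tool_rot','force','grip_width','finger_force')});return s
E
python3 - <<'E'
from h import *
st()
a=grab('top','top1.png');b=grab('scene','scene1.png')
for n,f in(('top',a),('scene',b)):
    print(n,f['fovy'],f['cx'],f['cy'],np.round(-np.array(f['R']).T@f['t'],3))
    for o in ['base','catch','dial','jig1','slug1','cover1','rod','mat','parts_tray','spool','oil','wrench','driver','knob_a','clampblock']:
        try: print(o,[(round(d['p'],2),[int(x) for x in d['rect']]) for d in optics.masks_of(o,n)][:6])
        except Exception as e: print(o,e)
E
```

```text
pics
{'clock': 0.0, 'qpos': [1.07, 0.522, -0.036, 1.6, 0.021, 1.021, -0.113], 'position': [0.261, -0.568, 0.231], 'tool_rot': [-3.141, 0.0, 0.431], 'force': [-0.651, -0.575, -0.187], 'grip_width': 0.085, 'finger_force': 0.0}
top 45.13687193027183 283.56230615394225 206.5506160666952 [ 0.313 -0.008  1.326]
base [(0.62, [266, 94, 68, 136])]
catch [(0.82, [260, 90, 71, 146])]
dial [(0.58, [253, 156, 85, 82])]
jig1 [(0.8, [256, 153, 81, 86])]
slug1 [(0.52, [272, 91, 58, 72])]
cover1 [(0.8, [312, 288, 21, 19]), (0.71, [363, 310, 21, 23]), (0.63, [293, 216, 12, 26]), (0.3, [386, 136, 26, 21])]
rod [(0.79, [158, 198, 15, 66]), (0.65, [263, 93, 71, 143])]
mat [(0.93, [145, 186, 39, 89]), (0.69, [255, 154, 85, 82])]
parts_tray [(0.78, [365, 187, 50, 95]), (0.17, [155, 201, 19, 65])]
spool [(0.57, [157, 133, 25, 29])]
oil [(0.88, [387, 137, 22, 17])]
wrench [(0.97, [240, 258, 54, 23]), (0.25, [386, 135, 23, 21])]
driver [(0.96, [99, 196, 21, 64])]
knob_a [(0.62, [201, 262, 8, 8]), (0.48, [344, 265, 8, 13])]
clampblock [(0.68, [445, 225, 21, 21]), (0.51, [99, 196, 19, 63])]
scene 43.24747940175
[... 214 characters left out ...]
 78, 72])]
slug1 [(0.3, [427, 213, 30, 42])]
cover1 [(0.71, [216, 221, 19, 20]), (0.66, [201, 152, 14, 28]), (0.6, [252, 192, 12, 21]), (0.49, [234, 169, 19, 15])]
rod [(0.65, [381, 208, 5, 41])]
mat [(0.87, [371, 201, 35, 60]), (0.29, [378, 207, 12, 43])]
parts_tray [(0.6, [140, 182, 68, 62])]
spool [(0.56, [376, 269, 26, 32])]
oil [(0.78, [130, 235, 18, 42]), (0.56, [377, 270, 26, 29]), (0.31, [267, 193, 48, 18]), (0.28, [252, 193, 13, 20]), (0.26, [379, 204, 8, 42])]
wrench [(0.52, [266, 190, 48, 16]), (0.37, [217, 191, 8, 7])]
driver [(0.75, [427, 214, 31, 39])]
knob_a [(0.49, [342, 204, 9, 4]), (0.48, [218, 192, 6, 6]), (0.48, [138, 179, 70, 65])]
clampblock [(0.57, [107, 189, 17, 24])]
```

```bash
python3 - <<'E'
import cv2
a=cv2.imread('pics/top1.png')[75:345,80:480];cv2.imwrite('pics/t1c.png',cv2.resize(a,None,fx=2,fy=2,interpolation=cv2.INTER_CUBIC))
a=cv2.imread('pics/scene1.png')[140:340,100:470];cv2.imwrite('pics/s1c.png',cv2.resize(a,None,fx=2.1,fy=2.1,interpolation=cv2.INTER_CUBIC))
E
```

```text
(no output)
```

View pics/t1c.png

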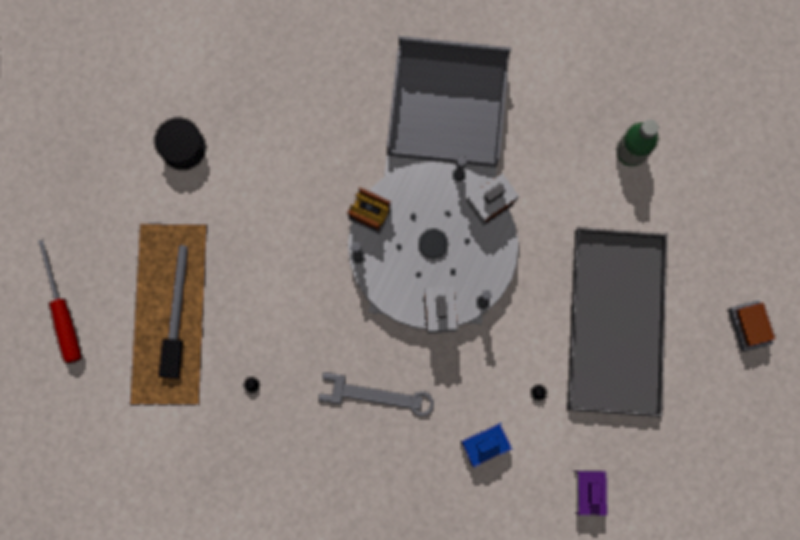

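View pics/s1c.png

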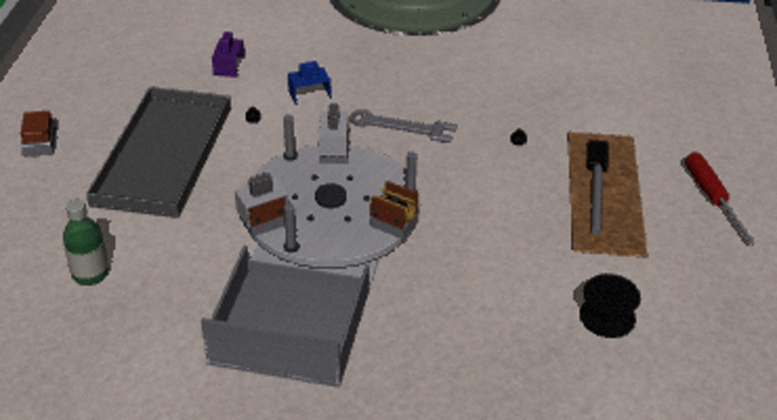

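The overview shows the dial with its hub at crop (432,244), the catch tray above it at (450,105), the parts tray at (618,325) and the mat with the rod at (170,315). There are two aluminium covers on jigs, at (492,200) and (441,308). One jig is open at (370,208) with black inside. The blue (486,444) and purple (592,492) covers are look-alikes off the dial, so I leave them alone.

```bash
python3 - <<'E'
from h import *
f=grab('top')
c=lambda u,v,z:w(f,(u/2+80,v/2+75),z)[:2]
def pr(n,x): print(n,np.round(x,4))
hub=c(432.5,244.5,.038);pr('hub',hub)
# dial ellipse fit: bright disc
for n,p,z in [('post_a',(459,174),.095),('post_b',(358,257),.095),('post_c',(483,301),.095),('cov_a tab',(494,196),.098),('cov_b tab',(441,302),.098),('jig_open',(370,206),.074)]:
    x=c(*p,z);d=x-hub;pr(n,[*x,np.hypot(*d),np.degrees(np.arctan2(d[1],d[0]))])
for n,p,z in [('catchNL',(388,156),.022),('catchNR',(497,165),.022),('catchFL',(400,40),.070),('catchFR',(509,49),.070)]: pr(n,c(*p,z))
for n,z,p in [('mat',.003,[(139,225),(208,225),(200,404),(131,404)]),('tray',.022,[(575,230),(666,236),(660,415),(568,410)])]:
    P=np.array([c(*q,z) for q in p]);pr(n,P);pr('mid',P.mean(0));e=(P[0]+P[1]-P[2]-P[3])/2;pr('long',[np.hypot(*e),np.degrees(np.arctan2(e[1],e[0]))])
h=c(171,358,.017);t=c(184,248,.014);d=t-h;pr('rod h,t',[*h,*t,np.hypot(*d),np.degrees(np.arctan2(d[1],d[0]))])
for n,p in [('knobL',(251,385)),('knobR',(539,393)),('wrenchC',(376,395)),('oil',(640,140)),('spool',(180,143)),('blue',(486,444)),('drv',(60,300))]: pr(n,c(*p,.02))
E
```

```text
hub [ 0.5783 -0.0429]
post_a [  0.6582  -0.0725   0.0852 -20.3037]
post_b [5.478000e-01 5.060000e-02 9.840000e-02 1.080206e+02]
post_c [ 4.97500e-01 -1.05300e-01  1.02100e-01 -1.42344e+02]
cov_a tab [  0.6303  -0.1168   0.0903 -54.8406]
cov_b tab [ 4.942000e-01 -5.350000e-02  8.470000e-02 -1.728352e+02]
jig_open [6.18400e-01 3.89000e-02 9.11000e-02 6.38628e+01]
catchNL [0.7006 0.0192]
catchNR [ 0.6928 -0.1269]
catchFL [0.8455 0.0076]
catchFR [ 0.8376 -0.1363]
mat [[0.5999 0.3495]
 [0.6028 0.2573]
 [0.3652 0.2521]
 [0.3626 0.3413]]
mid [0.4826 0.3001]
long [0.2376 1.6057]
tray [[ 0.607  -0.2313]
 [ 0.6026 -0.3517]
 [ 0.368  -0.3399]
 [ 0.3708 -0.2221]]
mid [ 0.4871 -0.2862]
long [ 0.2356 -2.5572]
rod h,t [ 0.4224  0.2907  0.5683  0.2847  0.146  -2.3532]
knobL [0.3907 0.185 ]
knobR [ 0.3915 -0.1851]
wrenchC [0.3827 0.0242]
oil [ 0.7343 -0.3194]
spool [0.7105 0.2988]
blue [ 0.3249 -0.1179]
drv [0.4932 0.4397]
```

```bash
cat > plan.py <<'E'
import sys;from h import *
# usage: plan.py x y z yawdeg : shift in the present tool axes (cm), turn wz after it
s=st();x,y,z,yaw=map(float,sys.argv[1:5])
R=Rn.from_euler('xyz',s['tool_rot']).as_matrix()
d=R.T@(np.array([x,y,z])-s['position'])*100
T=Rn.from_euler('xyz',[np.pi,0,np.radians(yaw)]).as_matrix()
rv=Rn.from_matrix(R.T@T).as_rotvec()
print('d cm',np.round(d,2),'rows>=',np.ceil(np.linalg.norm(d)/6.2),'rotvec',np.round(rv,3),'rows>=',np.ceil(np.linalg.norm(rv)/.186))
print('qpos after? check'); 
E
python3 plan.py 0.50 -0.05 0.25 7
```

```text
{'clock': 1.65, 'qpos': [1.07, 0.521, -0.036, 1.6, 0.021, 1.021, -0.113], 'position': [0.261, -0.568, 0.231], 'tool_rot': [-3.142, -0.0, 0.431], 'force': [0.23, -0.39, -0.029], 'grip_width': 0.086, 'finger_force': 0.0}
d cm [ 43.34 -37.08  -1.87] rows>= 10.0 rotvec [-0.    -0.     0.309] rows>= 2.0
qpos after? check
```

```bash
python3 -m handwheel '[{"dx":3.6,"dy":-3.1,"dz":-0.2,"claw":55},{"dx":3.6,"dy":-3.1,"dz":-0.2,"claw":55},{"dx":3.6,"dy":-3.1,"dz":-0.2,"claw":55},{"dx":3.6,"dy":-3.1,"dz":-0.2,"claw":55},{"dx":3.6,"dy":-3.1,"dz":-0.2,"claw":55},{"dx":3.6,"dy":-3.1,"dz":-0.2,"claw":55},{"dx":3.6,"dy":-3.1,"dz":-0.2,"claw":55},{"dx":3.6,"dy":-3.1,"dz":-0.2,"claw":55}]' 40; python3 -m handwheel '[{"dx":3.6,"dy":-3.1,"dz":-0.2},{"dx":3.6,"dy":-3.1},{"dx":3.6,"dy":-3.1},{"dx":3.6,"dy":-3.1},{"wz":0.155},{"wz":0.155},{}]'; python3 - <<'E'
from h import *
st();f=grab('wrist','w1.png');print(f['fovy'],f['cx'],f['cy'],np.round(-np.array(f['R']).T@f['t'],3))
for n in ['cover1','jig1','dial']: print(n,[(round(d['p'],2),d['rect']) for d in optics.masks_of(n,'wrist')])
E
```

```text
{'clock': 1.65, 'qpos': [1.07, 0.521, -0.036, 1.6, 0.021, 1.021, -0.113], 'position': [0.261, -0.568, 0.231], 'tool_rot': [-3.142, -0.0, 0.431], 'force': [0.23, -0.39, -0.029], 'grip_width': 0.086, 'finger_force': 0.0}
59.390577693393034 278.5444814747956 209.57486142734936 [ 0.339 -0.532  0.373]
cover1 []
jig1 []
dial []schema error: expected keys dx, dy, dz, wx, wy, wz, claw
schema error: expected keys dx, dy, dz, wx, wy, wz, claw
```

View pics/w1.png

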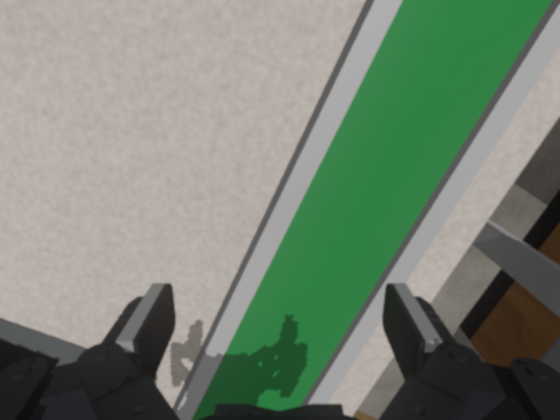

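The rows were refused because every row must carry all the keys. The picture shows only the bench edge from the start pose. I resend the move with full rows.

```bash
python3 -m handwheel '[{"dx":3.6,"dy":-3.1,"dz":-0.2,"wx":0,"wy":0,"wz":0,"claw":55},{"dx":3.6,"dy":-3.1,"dz":-0.2,"wx":0,"wy":0,"wz":0,"claw":55},{"dx":3.6,"dy":-3.1,"dz":-0.2,"wx":0,"wy":0,"wz":0,"claw":55},{"dx":3.6,"dy":-3.1,"dz":-0.2,"wx":0,"wy":0,"wz":0,"claw":55},{"dx":3.6,"dy":-3.1,"dz":-0.2,"wx":0,"wy":0,"wz":0,"claw":55},{"dx":3.6,"dy":-3.1,"dz":-0.2,"wx":0,"wy":0,"wz":0,"claw":55},{"dx":3.6,"dy":-3.1,"dz":-0.2,"wx":0,"wy":0,"wz":0,"claw":55},{"dx":3.6,"dy":-3.1,"dz":-0.2,"wx":0,"wy":0,"wz":0,"claw":55}]' 40; python3 -m handwheel '[{"dx":3.6,"dy":-3.1,"dz":-0.2,"wx":0,"wy":0,"wz":0,"claw":55},{"dx":3.6,"dy":-3.1,"dz":0,"wx":0,"wy":0,"wz":0,"claw":55},{"dx":3.6,"dy":-3.1,"dz":0,"wx":0,"wy":0,"wz":0,"claw":55},{"dx":3.6,"dy":-3.1,"dz":0,"wx":0,"wy":0,"wz":0,"claw":55},{"dx":0,"dy":0,"dz":0,"wx":0,"wy":0,"wz":0.155,"claw":55},{"dx":0,"dy":0,"dz":0,"wx":0,"wy":0,"wz":0.155,"claw":55},{"dx":0,"dy":0,"dz":0,"wx":0,"wy":0,"wz":0,"claw":55}]'; python3 plan.py 0.41 -0.05 0.25 7
```

```text
clock: 2.85
position: [0.4196, -0.2209, 0.2476]
tool_rot: [3.141, -0.0, 0.431]
force: [0.4, -0.6, 0.2]
grip_width: 0.047
finger_force: 0.0
clock: 3.72
position: [0.4982, -0.0493, 0.2494]
tool_rot: [3.141, -0.0, 0.122]
force: [-0.5, 0.7, 0.2]
grip_width: 0.0471
finger_force: 0.0
{'clock': 3.725, 'qpos': [0.144, 0.309, -0.205, 1.893, 0.076, 0.948, -1.545], 'position': [0.498, -0.049, 0.249], 'tool_rot': [3.141, -0.0, 0.122], 'force': [-0.531, 0.704, 0.216], 'grip_width': 0.047, 'finger_force': 0.0}
d cm [-8.76 -1.01 -0.06] rows>= 2.0 rotvec [ 0. -0. -0.] rows>= 1.0
qpos after? check
```

```bash
python3 - <<'E'
from h import *
f=grab('wrist','w2.png')
for n in ['cover1','jig1','dial']: print(n,[(round(d['p'],2),d['rect']) for d in optics.masks_of(n,'wrist')])
E
```

```text
cover1 [(0.86, [343.0, 2.6, 86.3, 61.4]), (0.77, [291.9, 303.6, 45.0, 37.9]), (0.72, [266.8, 155.7, 38.0, 68.8]), (0.24, [166.8, 5.7, 39.2, 33.3])]
jig1 [(0.58, [146.4, 4.3, 261.3, 200.0])]
dial [(0.92, [149.4, 0.0, 257.9, 206.4])]
```

View pics/w2.png

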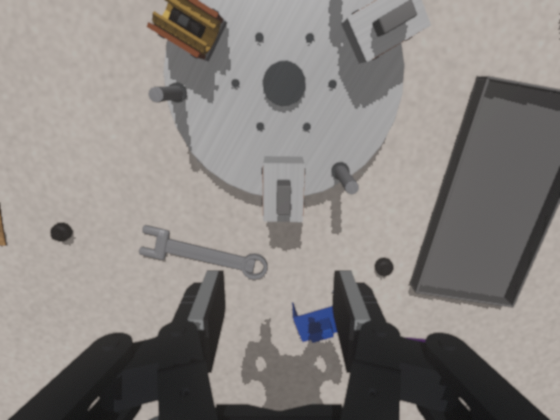

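The wrist view shows the hub at (284,83), cover B with its tab at (284,195), cover A's tab at (396,17) and the open jig at (187,20) with black in the slot. Post tops are at (157,95) and (350,187).

```bash
python3 - <<'E'
from h import *
from scipy.optimize import least_squares
f=grab('wrist')
P=[((284,83),.038,0,None),((157,95),.095,.1,35),((350,188),.095,.1,275),((187,20),.070,.092,0),((396,16),.100,.092,240),((285,197),.098,.092,120)]
X=[w(f,p,z)[:2] for p,z,_,_ in P]
def r(q):
    o=[]
    for x,(p,z,rad,a) in zip(X,P):
        m=q[:2]+(0 if a is None else rad*np.array([np.cos(q[2]+np.radians(a)),np.sin(q[2]+np.radians(a))]))
        o+=list(x-m)
    return np.array(o)
s=least_squares(r,[.578,-.043,1.1],loss='soft_l1',f_scale=.003)
print(s.x,np.degrees(s.x[2]));print(np.round(r(s.x).reshape(-1,2)*1e3,1))
h=s.x[:2]
for a in (0,120,240): print('jig',a,np.round(h+.092*np.array([np.cos(s.x[2]+np.radians(a)),np.sin(s.x[2]+np.radians(a))]),4),np.degrees(s.x[2])+a)
# cover top rectangle by bright threshold
im=f['frame'];g=cv2.cvtColor(im[140:235,240:330],cv2.COLOR_BGR2GRAY)
cv2.imwrite('pics/x.png',cv2.resize(g,None,fx=6,fy=6))
E
python3 plan.py 0.487 -0.053 0.25 7|tail -2
```

```text
[ 0.58192855 -0.04589576  1.14702313] 65.71958426338207
[[   0.7    1.7]
 [  -1.2    0. ]
 [-169.1  -29.7]
 [  -0.    -0.4]
 [   1.3    4.2]
 [   3.3   -0.5]]
jig 0 [0.6198 0.038 ] 65.71958426338207
jig 120 [ 0.4904 -0.0551] 185.71958426338207
jig 240 [ 0.6356 -0.1206] 305.7195842633821
d cm [-1.15  0.2  -0.07] rows>= 1.0 rotvec [-0. -0.  0.] rows>= 1.0
qpos after? check
```

View pics/x.png

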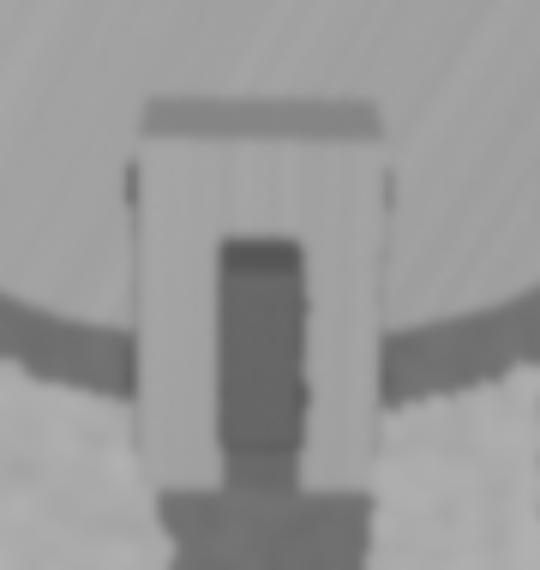

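```bash
cat > fit.py <<'E'
from h import *
from scipy.optimize import least_squares
def fit(f,P):
    X=[w(f,p,z)[:2] for p,z,_,_ in P]
    m=lambda q,rad,a:q[:2]+(0 if a is None else rad*np.array([np.cos(q[2]+np.radians(a)),np.sin(q[2]+np.radians(a))]))
    r=lambda q:np.concatenate([x-m(q,p[2],p[3]) for x,p in zip(X,P)])
    s=min((least_squares(r,[.58,-.045,g],loss='soft_l1',f_scale=.003) for g in np.arange(0,6.3,.5)),key=lambda s:s.cost)
    q=s.x;q[2]%=2*np.pi
    print('hub',np.round(q[:2],4),'phase',round(np.degrees(q[2]),1),'res mm',np.round(r(q).reshape(-1,2)*1e3,1).tolist())
    for i,a in enumerate((0,120,240)): print('jig',a,np.round(m(q,.092,a),4),'post',np.round(m(q,.1,a+35),4))
    return q
E
python3 - <<'E'
from fit import *
f=grab('wrist')
fit(f,[((284,83),.038,0,None),((157,95),.095,.1,35),((350,188),.095,.1,155),((187,20),.070,.092,0),((396,16),.100,.092,240),((283.4,200),.100,.092,120)])
print(w(f,(283.4,200),.1))
E
python3 plan.py 0.4885 -0.0545 0.079 6|tail -2
```

```text
hub [ 0.5825 -0.0444] phase 66.2 res mm [[0.1, 0.1], [-0.8, -1.4], [-0.1, 1.7], [0.2, -2.4], [-0.0, 2.1], [0.5, -0.1]]
jig 0 [0.6196 0.0398] post [0.563  0.0537]
jig 120 [ 0.491  -0.0544] post [ 0.5073 -0.1103]
jig 240 [ 0.6369 -0.1186] post [ 0.6772 -0.0765]
[ 0.49158863 -0.05451625  0.1       ]
d cm [-1.02  0.36 17.03] rows>= 3.0 rotvec [-0.    -0.     0.017] rows>= 1.0
qpos after? check
```

```bash
python3 -m handwheel '[{"dx":-0.7,"dy":0.4,"dz":4,"wx":0,"wy":0,"wz":0,"claw":50},{"dx":0,"dy":0,"dz":4,"wx":0,"wy":0,"wz":0,"claw":50},{"dx":0,"dy":0,"dz":4,"wx":0,"wy":0,"wz":0,"claw":50},{"dx":0,"dy":0,"dz":2.4,"wx":0,"wy":0,"wz":0,"claw":50},{"dx":0,"dy":0,"dz":2.2,"wx":0,"wy":0,"wz":0,"claw":50},{"dx":0,"dy":0,"dz":0.2,"wx":0,"wy":0,"wz":0,"claw":50},{"dx":0,"dy":0,"dz":0,"wx":0,"wy":0,"wz":0,"claw":50}]'; python3 -m handwheel '[{"dx":0,"dy":0,"dz":0,"wx":0,"wy":0,"wz":0,"claw":0},{"dx":0,"dy":0,"dz":0,"wx":0,"wy":0,"wz":0,"claw":0},{"dx":0,"dy":0,"dz":0,"wx":0,"wy":0,"wz":0,"claw":0},{"dx":0,"dy":0,"dz":0,"wx":0,"wy":0,"wz":0,"claw":0},{"dx":0,"dy":0,"dz":0,"wx":0,"wy":0,"wz":0,"claw":0},{"dx":0,"dy":0,"dz":0,"wx":0,"wy":0,"wz":0,"claw":0}]' 40
```

```text
clock: 4.9
position: [0.492, -0.0543, 0.0818]
tool_rot: [-3.142, -0.0, 0.121]
force: [-0.6, 0.4, 0.2]
grip_width: 0.0424
finger_force: 0.0
clock: 5.65
position: [0.4921, -0.0544, 0.0821]
tool_rot: [3.141, -0.001, 0.121]
force: [-1.8, -0.3, 9.2]
grip_width: 0.0115
finger_force: 40.2
```

```bash
python3 -m handwheel '[{"dx":0,"dy":0,"dz":-2,"wx":0,"wy":0,"wz":0,"claw":0},{"dx":0,"dy":0,"dz":-3,"wx":0,"wy":0,"wz":0,"claw":0},{"dx":0,"dy":0,"dz":-4,"wx":0,"wy":0,"wz":0,"claw":0},{"dx":0,"dy":0,"dz":-2,"wx":0,"wy":0,"wz":0,"claw":0},{"dx":0,"dy":0,"dz":0,"wx":0,"wy":0,"wz":0,"claw":0}]'; python3 plan.py 0.435 -0.286 0.041 7
```

```text
clock: 6.28
position: [0.4924, -0.0544, 0.1928]
tool_rot: [3.141, -0.003, 0.121]
force: [-1.2, -0.4, -1.2]
grip_width: 0.0108
finger_force: 39.1
{'clock': 6.275, 'qpos': [0.15, 0.372, -0.202, 1.97, 0.102, 0.806, -1.56], 'position': [0.492, -0.054, 0.193], 'tool_rot': [3.141, -0.003, 0.121], 'force': [-1.173, -0.372, -1.174], 'grip_width': 0.011, 'finger_force': 39.119}
d cm [-8.53 22.29 15.17] rows>= 5.0 rotvec [ 0.001 -0.003 -0.002] rows>= 1.0
qpos after? check
```

Gripped (the weight shows in the force). Moving over to the tray, then down.

```bash
python3 -m handwheel '[{"dx":-1.7,"dy":4.4,"dz":0,"wx":0,"wy":0,"wz":0,"claw":0},{"dx":-1.7,"dy":4.5,"dz":0,"wx":0,"wy":0,"wz":0,"claw":0},{"dx":-1.7,"dy":4.5,"dz":0,"wx":0,"wy":0,"wz":0,"claw":0},{"dx":-1.7,"dy":4.5,"dz":0,"wx":0,"wy":0,"wz":0,"claw":0},{"dx":-1.7,"dy":4.4,"dz":0,"wx":0,"wy":0,"wz":0,"claw":0},{"dx":0,"dy":0,"dz":0,"wx":0,"wy":0,"wz":0,"claw":0}]';python3 -m handwheel '[{"dx":0,"dy":0,"dz":4,"wx":0,"wy":0,"wz":0,"claw":0},{"dx":0,"dy":0,"dz":4,"wx":0,"wy":0,"wz":0,"claw":0},{"dx":0,"dy":0,"dz":3.5,"wx":0,"wy":0,"wz":0,"claw":0},{"dx":0,"dy":0,"dz":2,"wx":0,"wy":0,"wz":0,"claw":0},{"dx":0,"dy":0,"dz":1,"wx":0,"wy":0,"wz":0,"claw":0},{"dx":0,"dy":0,"dz":0.5,"wx":0,"wy":0,"wz":0,"claw":0},{"dx":0,"dy":0,"dz":0,"wx":0,"wy":0,"wz":0,"claw":0}]'
```

```text
clock: 7.02
position: [0.4323, -0.2891, 0.1902]
tool_rot: [3.141, 0.002, 0.116]
force: [0.0, 0.9, -1.0]
grip_width: 0.0112
finger_force: 39.2
clock: 7.9
position: [0.4344, -0.2858, 0.0415]
tool_rot: [3.141, -0.0, 0.121]
force: [-0.6, -0.5, 0.2]
grip_width: 0.0111
finger_force: 39.3
```

```bash
python3 -m handwheel '[{"dx":0,"dy":0,"dz":0.2,"wx":0,"wy":0,"wz":0,"claw":0},{"dx":0,"dy":0,"dz":0,"wx":0,"wy":0,"wz":0,"claw":0},{"dx":0,"dy":0,"dz":0,"wx":0,"wy":0,"wz":0,"claw":50},{"dx":0,"dy":0,"dz":0,"wx":0,"wy":0,"wz":0,"claw":50},{"dx":0,"dy":0,"dz":0,"wx":0,"wy":0,"wz":0,"claw":50},{"dx":0,"dy":0,"dz":-4,"wx":0,"wy":0,"wz":0,"claw":50},{"dx":0,"dy":0,"dz":-6,"wx":0,"wy":0,"wz":0,"claw":50},{"dx":0,"dy":0,"dz":-6,"wx":0,"wy":0,"wz":0,"claw":50}]'; python3 plan.py 0.6369 -0.1186 0.2 126; python3 - <<'E'
from h import *
f=grab('top','top2.png')
print([(round(d['p'],2),d['rect']) for d in optics.masks_of('cover1','top')])
E
```

```text
clock: 8.9
position: [0.4339, -0.2857, 0.2011]
tool_rot: [-3.141, 0.0, 0.121]
force: [0.1, -0.3, 0.8]
grip_width: 0.0431
finger_force: 0.0
{'clock': 8.9, 'qpos': [0.576, 0.395, -0.14, 1.903, 0.071, 0.849, -1.05], 'position': [0.434, -0.286, 0.201], 'tool_rot': [-3.141, 0.0, 0.121], 'force': [0.051, -0.304, 0.752], 'grip_width': 0.043, 'finger_force': 0.0}
d cm [ 22.17 -14.14   0.11] rows>= 5.0 rotvec [-1.000e-03 -0.000e+00 -2.078e+00] rows>= 12.0
qpos after? check
[(0.78, [311.4, 286.6, 23.0, 23.0]), (0.71, [316.0, 164.4, 23.6, 24.8]), (0.57, [367.2, 311.0, 14.8, 21.2]), (0.56, [376.1, 244.2, 18.7, 21.8])]
```

```bash
python3 -m handwheel '[{"dx":4.43,"dy":-2.83,"dz":0,"wx":0,"wy":0,"wz":0,"claw":50},{"dx":4.43,"dy":-2.83,"dz":0,"wx":0,"wy":0,"wz":0,"claw":50},{"dx":4.43,"dy":-2.83,"dz":0,"wx":0,"wy":0,"wz":0,"claw":50},{"dx":4.43,"dy":-2.83,"dz":0,"wx":0,"wy":0,"wz":0,"claw":50},{"dx":4.43,"dy":-2.83,"dz":0,"wx":0,"wy":0,"wz":0,"claw":50},{"dx":0,"dy":0,"dz":0,"wx":0,"wy":0,"wz":-0.173,"claw":50},{"dx":0,"dy":0,"dz":0,"wx":0,"wy":0,"wz":-0.173,"claw":50},{"dx":0,"dy":0,"dz":0,"wx":0,"wy":0,"wz":-0.173,"claw":50}]';python3 -m handwheel '[{"dx":0,"dy":0,"dz":0,"wx":0,"wy":0,"wz":-0.173,"claw":50},{"dx":0,"dy":0,"dz":0,"wx":0,"wy":0,"wz":-0.173,"claw":50},{"dx":0,"dy":0,"dz":0,"wx":0,"wy":0,"wz":-0.173,"claw":50},{"dx":0,"dy":0,"dz":0,"wx":0,"wy":0,"wz":-0.173,"claw":50},{"dx":0,"dy":0,"dz":0,"wx":0,"wy":0,"wz":-0.173,"claw":50},{"dx":0,"dy":0,"dz":0,"wx":0,"wy":0,"wz":-0.173,"claw":50},{"dx":0,"dy":0,"dz":0,"wx":0,"wy":0,"wz":-0.173,"claw":50},{"dx":0,"dy":0,"dz":0,"wx":0,"wy":0,"wz":-0.173,"claw":50}]';python3 -m handwheel '[{"dx":0,"dy":0,"dz":0,"wx":0,"wy":0,"wz":-0.173,"claw":50},{"dx":0,"dy":0,"dz":0,"wx":0,"wy":0,"wz":0,"claw":50}]';python3 plan.py 0.6369 -0.1186 0.2 126; python3 -c "
from h import *
grab('wrist','w3.png')"
```

```text
clock: 10.0
position: [0.6369, -0.1186, 0.1988]
tool_rot: [-3.141, 0.001, 0.646]
force: [-0.6, -0.6, -0.1]
grip_width: 0.0428
finger_force: 0.0
clock: 11.0
position: [0.6368, -0.1188, 0.1989]
tool_rot: [-3.141, -0.0, 2.029]
force: [0.2, -0.9, -1.0]
grip_width: 0.0427
finger_force: 0.0
clock: 11.25
position: [0.6368, -0.1189, 0.1988]
tool_rot: [-3.142, -0.001, 2.196]
force: [-0.8, -0.1, -0.2]
grip_width: 0.0424
finger_force: 0.0
{'clock': 11.25, 'qpos': [0.51, 0.666, -0.661, 1.542, 0.442, 1.087, 0.369], 'position': [0.637, -0.119, 0.199], 'tool_rot': [-3.142, -0.001, 2.196], 'force': [-0.77, -0.112, -0.233], 'grip_width': 0.042, 'finger_force': 0.0}
d cm [ 0.02  0.02 -0.12] rows>= 1.0 rotvec [-0.    -0.001 -0.003] rows>= 1.0
qpos after? check
```

View pics/w3.png

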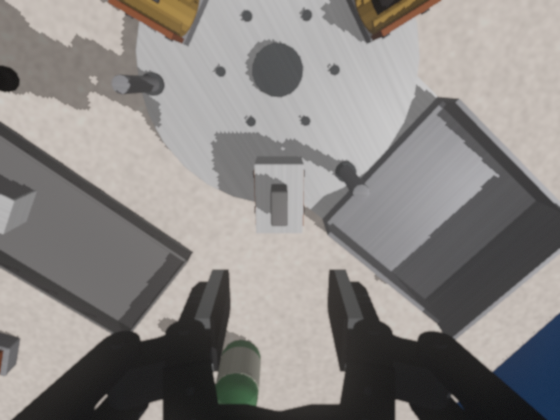

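The cover A tab is centred at (279,208) and the hub at (276,69). The open jig at top right (395,10) shows its black slug.

```bash
python3 - <<'E'
from h import *
f=grab('wrist')
print(w(f,(279.5,208.5),.1),w(f,(277,69),.038))
im=f['frame'];print(px(f,(.6369,-.1186,.1)))
E
python3 -m handwheel '[{"dx":0,"dy":0,"dz":4,"wx":0,"wy":0,"wz":0,"claw":50},{"dx":0,"dy":0,"dz":4,"wx":0,"wy":0,"wz":0,"claw":50}]'
```

```text
[ 0.63711951 -0.11702747  0.1       ] [ 0.58207149 -0.04321572  0.038     ]
[277.92081229 210.07078135]
clock: 11.6
position: [0.6372, -0.1189, 0.1186]
tool_rot: [3.141, 0.001, 2.193]
force: [0.4, 0.8, -0.3]
grip_width: 0.043
finger_force: 0.0
```

```bash
python3 -m handwheel '[{"dx":0,"dy":-0.1,"dz":2,"wx":0,"wy":0,"wz":0,"claw":50},{"dx":0,"dy":0,"dz":1.7,"wx":0,"wy":0,"wz":0,"claw":50},{"dx":0,"dy":0,"dz":0,"wx":0,"wy":0,"wz":0,"claw":0},{"dx":0,"dy":0,"dz":0,"wx":0,"wy":0,"wz":0,"claw":0},{"dx":0,"dy":0,"dz":0,"wx":0,"wy":0,"wz":0,"claw":0},{"dx":0,"dy":0,"dz":0,"wx":0,"wy":0,"wz":0,"claw":0},{"dx":0,"dy":0,"dz":0,"wx":0,"wy":0,"wz":0,"claw":0}]'; python3 -m handwheel '[{"dx":0,"dy":0,"dz":-2,"wx":0,"wy":0,"wz":0,"claw":0},{"dx":0,"dy":0,"dz":-3,"wx":0,"wy":0,"wz":0,"claw":0},{"dx":0,"dy":0,"dz":-4,"wx":0,"wy":0,"wz":0,"claw":0},{"dx":0,"dy":0,"dz":-2,"wx":0,"wy":0,"wz":0,"claw":0},{"dx":0,"dy":0,"dz":0,"wx":0,"wy":0,"wz":0,"claw":0}]'; python3 plan.py 0.54 -0.288 0.041 126
```

```text
clock: 12.48
position: [0.6368, -0.1194, 0.0833]
tool_rot: [3.141, 0.001, 2.197]
force: [-1.1, -0.1, 7.1]
grip_width: 0.011
finger_force: 42.1
clock: 13.1
position: [0.6368, -0.1195, 0.194]
tool_rot: [3.14, 0.002, 2.197]
force: [0.1, -0.2, -1.2]
grip_width: 0.0111
finger_force: 41.1
{'clock': 13.1, 'qpos': [0.51, 0.67, -0.659, 1.55, 0.448, 1.075, 0.366], 'position': [0.637, -0.12, 0.194], 'tool_rot': [3.14, 0.002, 2.197], 'force': [0.057, -0.192, -1.167], 'grip_width': 0.011, 'finger_force': 41.11}
d cm [ -7.96 -17.74  15.29] rows>= 4.0 rotvec [ 0.002  0.002 -0.003] rows>= 1.0
qpos after? check
```

```bash
python3 -m handwheel '[{"dx":-2,"dy":-4.4,"dz":0,"wx":0,"wy":0,"wz":0,"claw":0},{"dx":-2,"dy":-4.5,"dz":0,"wx":0,"wy":0,"wz":0,"claw":0},{"dx":-2,"dy":-4.5,"dz":0,"wx":0,"wy":0,"wz":0,"claw":0},{"dx":-2,"dy":-4.4,"dz":0,"wx":0,"wy":0,"wz":0,"claw":0},{"dx":0,"dy":0,"dz":0,"wx":0,"wy":0,"wz":0,"claw":0}]';python3 -m handwheel '[{"dx":0,"dy":0,"dz":4,"wx":0,"wy":0,"wz":0,"claw":0},{"dx":0,"dy":0,"dz":4,"wx":0,"wy":0,"wz":0,"claw":0},{"dx":0,"dy":0,"dz":3.5,"wx":0,"wy":0,"wz":0,"claw":0},{"dx":0,"dy":0,"dz":2,"wx":0,"wy":0,"wz":0,"claw":0},{"dx":0,"dy":0,"dz":1.2,"wx":0,"wy":0,"wz":0,"claw":0},{"dx":0,"dy":0,"dz":0.5,"wx":0,"wy":0,"wz":0,"claw":0},{"dx":0,"dy":0,"dz":0,"wx":0,"wy":0,"wz":0,"claw":0}]'
```

```text
clock: 13.72
position: [0.5361, -0.2924, 0.1909]
tool_rot: [-3.139, -0.001, 2.191]
force: [1.0, -0.0, -0.9]
grip_width: 0.011
finger_force: 41.1
clock: 14.6
position: [0.5393, -0.2885, 0.0409]
tool_rot: [3.141, 0.001, 2.197]
force: [-0.3, -0.2, -0.3]
grip_width: 0.0108
finger_force: 41.1
```

```bash
python3 -m handwheel '[{"dx":0,"dy":0,"dz":0.1,"wx":0,"wy":0,"wz":0,"claw":0},{"dx":0,"dy":0,"dz":0,"wx":0,"wy":0,"wz":0,"claw":50},{"dx":0,"dy":0,"dz":0,"wx":0,"wy":0,"wz":0,"claw":50},{"dx":0,"dy":0,"dz":0,"wx":0,"wy":0,"wz":0,"claw":50},{"dx":0,"dy":0,"dz":-4,"wx":0,"wy":0,"wz":0,"claw":50},{"dx":0,"dy":0,"dz":-6,"wx":0,"wy":0,"wz":0,"claw":50},{"dx":0,"dy":0,"dz":-4,"wx":0,"wy":0,"wz":0,"claw":50},{"dx":0,"dy":0,"dz":0,"wx":0,"wy":0,"wz":-0.087,"claw":50}]'; python3 plan.py 0.507 -0.110 0.16 131; python3 -c "
from h import *
f=grab('top','top3.png');grab('wrist','w4.png')
a=f['frame'][80:320,220:450];cv2.imwrite('pics/t3c.png',cv2.resize(a,None,fx=2.4,fy=2.4,interpolation=cv2.INTER_CUBIC))"
```

```text
clock: 15.6
position: [0.5402, -0.2889, 0.1827]
tool_rot: [3.14, 0.005, 2.285]
force: [-0.8, -0.8, -1.7]
grip_width: 0.0427
finger_force: 0.0
{'clock': 15.6, 'qpos': [0.848, 0.633, -0.682, 1.661, 0.458, 1.008, 0.727], 'position': [0.54, -0.289, 0.183], 'tool_rot': [3.14, 0.005, 2.285], 'force': [-0.844, -0.8, -1.715], 'grip_width': 0.043, 'finger_force': 0.0}
d cm [15.71  9.21  2.21] rows>= 3.0 rotvec [ 0.001  0.005 -0.001] rows>= 1.0
qpos after? check
```

View pics/t3c.png

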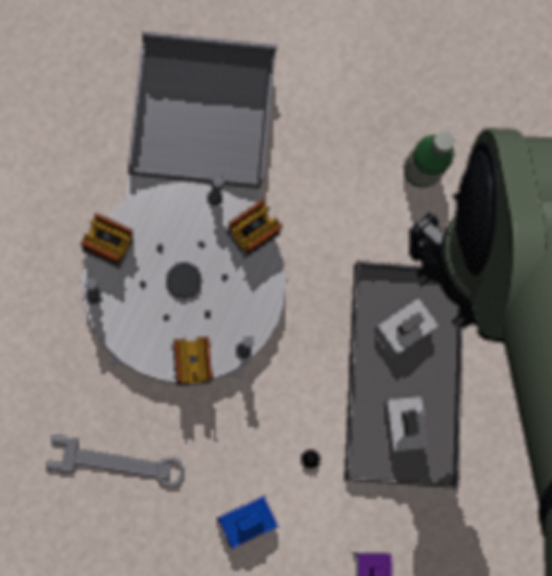

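Both covers stand in the tray at (408,325) and (407,423). The jigs at (107,237) and (255,228) show black slugs, and the lower jig (193,360) is empty. Next I grip the post at 221° (244,352 in this crop).

```bash
python3 -m handwheel '[{"dx":4,"dy":2.3,"dz":0,"wx":0,"wy":0,"wz":0,"claw":50},{"dx":4,"dy":2.3,"dz":0,"wx":0,"wy":0,"wz":0,"claw":50},{"dx":4,"dy":2.3,"dz":0,"wx":0,"wy":0,"wz":0,"claw":50},{"dx":3.7,"dy":2.3,"dz":0,"wx":0,"wy":0,"wz":0,"claw":50},{"dx":0,"dy":0,"dz":0,"wx":0,"wy":0,"wz":0,"claw":50}]'; python3 plan.py 0.5073 -0.1103 0.075 131; python3 -c "
from h import *
f=grab('wrist','w5.png');print(px(f,(.5073,-.1103,.095)),px(f,(.5825,-.0444,.038)))"
```

```text
clock: 16.32
position: [0.5053, -0.1065, 0.1792]
tool_rot: [3.141, -0.001, 2.286]
force: [-0.1, -1.1, 0.2]
grip_width: 0.0429
finger_force: 0.0
{'clock': 16.325, 'qpos': [0.64, 0.505, -0.733, 1.909, 0.428, 0.89, 0.408], 'position': [0.505, -0.107, 0.179], 'tool_rot': [3.141, -0.001, 2.286], 'force': [-0.087, -1.061, 0.212], 'grip_width': 0.043, 'finger_force': 0.0}
d cm [-0.42 -0.1  10.42] rows>= 2.0 rotvec [ 0.    -0.001 -0.   ] rows>= 1.0
qpos after? check
[276.1151581  223.63091007] [400.72193565 197.20600873]
```

View pics/w5.png

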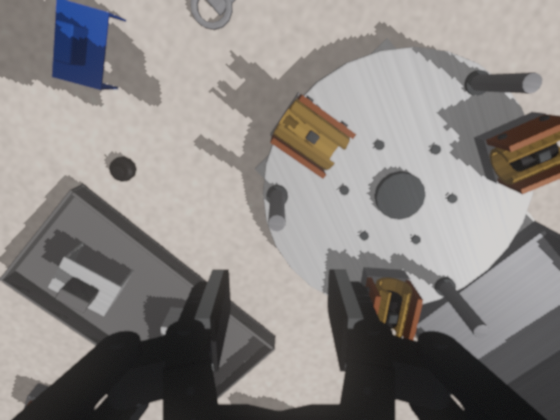

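The post top at (277,222) and the hub at (400,195) match the predictions to about 2 px. Jig B at (312,136) is empty, and the other two show black slugs. Going down and gripping the post.

```bash
python3 -m handwheel '[{"dx":-0.4,"dy":-0.1,"dz":3.5,"wx":0,"wy":0,"wz":0,"claw":50},{"dx":0,"dy":0,"dz":3.5,"wx":0,"wy":0,"wz":0,"claw":50},{"dx":0,"dy":0,"dz":3,"wx":0,"wy":0,"wz":0,"claw":50},{"dx":0,"dy":0,"dz":0.2,"wx":0,"wy":0,"wz":0,"claw":0},{"dx":0,"dy":0,"dz":0,"wx":0,"wy":0,"wz":0,"claw":0},{"dx":0,"dy":0,"dz":0,"wx":0,"wy":0,"wz":0,"claw":0},{"dx":0,"dy":0,"dz":0,"wx":0,"wy":0,"wz":0,"claw":0}]' 25; python3 -m handwheel '[{"dx":-1.7,"dy":0.146,"dz":0,"wx":0,"wy":0,"wz":-0.171,"claw":0},{"dx":0,"dy":0,"dz":0,"wx":0,"wy":0,"wz":0,"claw":0}]'
```

```text
clock: 17.25
position: [0.5087, -0.1126, 0.0779]
tool_rot: [3.139, 0.0, 2.284]
force: [8.2, 6.8, -24.3]
grip_width: 0.0106
finger_force: 24.9
clock: 17.5
position: [0.5218, -0.1244, 0.078]
tool_rot: [3.137, 0.001, 2.457]
force: [9.5, 10.4, -18.1]
grip_width: 0.0105
finger_force: 25.8
```

```bash
python3 -m handwheel '[{"dx":-1.7,"dy":0.2,"dz":0.1,"wx":0,"wy":0,"wz":-0.171,"claw":0},{"dx":-1.7,"dy":0.2,"dz":0.1,"wx":0,"wy":0,"wz":-0.171,"claw":0},{"dx":-1.7,"dy":0.146,"dz":0,"wx":0,"wy":0,"wz":-0.171,"claw":0},{"dx":-1.7,"dy":0.146,"dz":0,"wx":0,"wy":0,"wz":-0.171,"claw":0},{"dx":0,"dy":0,"dz":0,"wx":0,"wy":0,"wz":0,"claw":0}]'; python3 - <<'E'
from h import *
s=st();d=s['position'][:2]-np.array([.5825,-.0444]);print(np.hypot(*d),np.degrees(np.arctan2(d[1],d[0])))
E
```

```text
clock: 18.12
position: [0.5862, -0.1441, 0.0778]
tool_rot: [3.137, 0.005, -3.141]
force: [0.1, 14.9, 12.8]
grip_width: 0.0104
finger_force: 28.7
{'clock': 18.125, 'qpos': [0.683, 0.819, -0.821, 1.746, 0.737, 0.909, 1.116], 'position': [0.586, -0.144, 0.078], 'tool_rot': [3.137, 0.005, -3.141], 'force': [0.121, 14.883, 12.779], 'grip_width': 0.01, 'finger_force': 28.731}
0.09978107521411701 -87.87993902644791
```

```bash
python3 -m handwheel '[{"dx":0,"dy":0,"dz":0,"wx":0,"wy":0,"wz":0,"claw":50},{"dx":0,"dy":0,"dz":0,"wx":0,"wy":0,"wz":0,"claw":50},{"dx":0,"dy":0,"dz":-4,"wx":0,"wy":0,"wz":0,"claw":50},{"dx":0,"dy":0,"dz":-6,"wx":0,"wy":0,"wz":0,"claw":50},{"dx":0,"dy":0,"dz":-6,"wx":0,"wy":0,"wz":0,"claw":50},{"dx":0,"dy":0,"dz":0,"wx":0,"wy":0,"wz":0,"claw":50}]'; python3 - <<'E'
from h import *
s=st();f=grab('wrist','w6.png')
for p,z in [((.5825,-.0444),.038),((.586,-.144),.095)]: print(px(f,(*p,z)))
E
```

```text
clock: 18.88
position: [0.5851, -0.1473, 0.2401]
tool_rot: [-3.139, 0.006, 3.138]
force: [-0.4, -0.4, -1.0]
grip_width: 0.0433
finger_force: 0.0
{'clock': 18.875, 'qpos': [0.764, 0.63, -0.947, 1.623, 0.549, 1.169, 1.256], 'position': [0.585, -0.147, 0.24], 'tool_rot': [-3.139, 0.006, 3.138], 'force': [-0.357, -0.435, -0.971], 'grip_width': 0.043, 'finger_force': 0.0}
[387.08193449 169.848812  ]
[283.11797736 191.01237258]
```

View pics/w6.png

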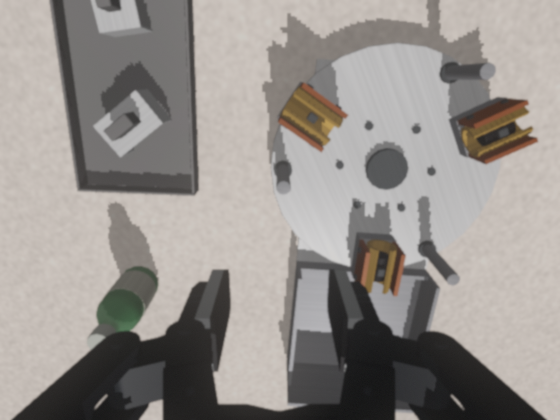

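```bash
python3 - <<'E'
from fit import *
f=grab('wrist')
q=fit(f,[((386,168),.038,0,None),((283,186),.095,.1,155),((486,70),.095,.1,35),((452,279),.095,.1,275),((313,117),.074,.092,120),((497,130),.074,.092,0),((381.5,265),.074,.092,240)])
print('A dir',(np.degrees(q[2])+240)%360-360)
f=grab('top','top4.png')
for d in optics.masks_of('rod','top'): print(d['p'],d['rect'])
m=optics.masks_of('rod','top')[0]['region'];y,x=np.nonzero(m)
P=np.array([w(f,(a,b),.012)[:2] for a,b in zip(x,y)]);c=P.mean(0);u=np.linalg.svd(P-c,full_matrices=False)[2][0];u*=np.sign(u[0]);t=(P-c)@u;print('ends',c+u*t.min(),c+u*t.max(),np.degrees(np.arctan2(u[1],u[0])),np.ptp(t))
a=f['frame'][170:300,120:220];cv2.imwrite('pics/rod.png',cv2.resize(a,None,fx=4,fy=4,interpolation=cv2.INTER_CUBIC))
E
python3 plan.py 0.37 0.29 0.24 0
```

```text
hub [ 0.5786 -0.0464] phase 115.6 res mm [[-0.1, -0.1], [-0.1, 2.1], [2.0, -0.5], [0.0, -0.9], [1.3, 2.5], [0.1, -6.1], [-8.4, 0.6]]
jig 0 [0.5388 0.0365] post [0.4914 0.0027]
jig 120 [ 0.5266 -0.1223] post [ 0.5796 -0.1464]
jig 240 [ 0.6703 -0.0535] post [0.6646 0.0045]
A dir -4.392325941076706
0.76 [166.7, 197.7, 19.7, 67.0]
0.19 [262.3, 93.0, 71.8, 142.3]
ends [0.39795728 0.26947792] [0.57233963 0.26132525] -2.676724092052892 0.17457282548704298
{'clock': 19.125, 'qpos': [0.763, 0.637, -0.944, 1.628, 0.551, 1.167, 1.255], 'position': [0.583, -0.147, 0.234], 'tool_rot': [3.141, -0.002, 3.139], 'force': [-0.057, -0.046, -0.373], 'grip_width': 0.043, 'finger_force': 0.0}
d cm [21.43 43.65 -0.52] rows>= 8.0 rotvec [-2.000e-03 -0.000e+00  3.139e+00] rows>= 17.0
qpos after? check
```

```bash
python3 -m handwheel '[{"dx":2,"dy":5.2,"dz":0,"wx":0,"wy":0,"wz":0,"claw":70},{"dx":2,"dy":5.2,"dz":0,"wx":0,"wy":0,"wz":0,"claw":70},{"dx":2,"dy":5.2,"dz":0,"wx":0,"wy":0,"wz":0,"claw":70},{"dx":2,"dy":5.2,"dz":0,"wx":0,"wy":0,"wz":0,"claw":70},{"dx":2,"dy":5.2,"dz":0,"wx":0,"wy":0,"wz":0,"claw":70},{"dx":2,"dy":5.2,"dz":0,"wx":0,"wy":0,"wz":0,"claw":70},{"dx":2,"dy":5.2,"dz":0,"wx":0,"wy":0,"wz":0,"claw":70},{"dx":2,"dy":5.1,"dz":0,"wx":0,"wy":0,"wz":0.04,"claw":70}]';python3 -m handwheel '[{"dx":0,"dy":0,"dz":2,"wx":0,"wy":0,"wz":0,"claw":70},{"dx":0,"dy":0,"dz":0,"wx":0,"wy":0,"wz":0,"claw":70},{"dx":0,"dy":0,"dz":0,"wx":0,"wy":0,"wz":0,"claw":70}]'; python3 - <<'E'
from h import *
f=grab('wrist','w7.png')
m=optics.masks_of('rod','wrist');print([(d['p'],d['rect']) for d in m])
y,x=np.nonzero(m[0]['region'])
P=np.array([w(f,(a,b),.014)[:2] for a,b in zip(x,y)]);c=P.mean(0);u=np.linalg.svd(P-c,full_matrices=False)[2][0];u*=np.sign(u[0]);t=(P-c)@u;print('ends',c+u*t.min(),c+u*t.max(),np.degrees(np.arctan2(u[1],u[0])),np.ptp(t))
# black handle
g=f['frame'].max(2);k=((g<50)).astype(np.uint8);k[330:]=0
n,l,s,cc=cv2.connectedComponentsWithStats(k)
for i in range(1,n):
    if s[i,4]>300: print(s[i],cc[i],w(f,cc[i],.017)[:2])
E
python3 plan.py 0.423 0.268 0.004 177.3
```

```text
clock: 20.12
position: [0.4237, 0.2698, 0.2346]
tool_rot: [-3.141, -0.001, 3.098]
force: [1.7, 0.1, 0.7]
grip_width: 0.0601
finger_force: 0.0
clock: 20.5
position: [0.4251, 0.2676, 0.2152]
tool_rot: [-3.141, -0.001, 3.097]
force: [0.2, -0.1, -0.1]
grip_width: 0.0598
finger_force: 0.0
[(0.56, [267.4, 145.2, 25.7, 161.1])]
ends [0.39784595 0.26907729] [0.57125024 0.26002119] -2.989576097464765 0.1736406147970853
[349 275  27  55 904] [359.46460177 307.85287611] [0.57548551 0.34799946]
[182 284  26  46 773] [196.84605433 311.        ] [0.57159227 0.17232548]
[376 287  35  43 485] [391.2742268  311.14845361] [0.5811978  0.38248831]
[147 288  34  42 456] [165.22368421 312.06359649] [0.57140221 0.13793296]
[ 30 302  34  27 306] [ 50.55555556 315.50980392] [0.57018884 0.01266893]
{'clock': 20.6, 'qpos': [0.062, 0.511, -1.001, 1.9, 0.507, 1.01, 0.364], 'position': [0.425, 0.268, 0.216], 'tool_rot': [-3.142, 0.0, 3.097], 'force': [0.1, -0.075, -0.53], 'grip_width': 0.059, 'finger_force': 0.0}
d cm [2.300e-01 1.000e-02 2.116e+01] rows>= 4.0 rotvec [-0.     0.     0.003] rows>= 1.0
qpos after? check
```

View pics/w7.png

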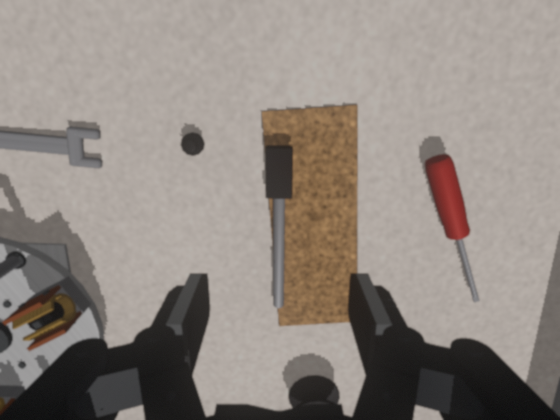

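The rod handle is at (279,172) and its tip at (278,306), and it has shifted toward the mat's edge since the first picture. The wrench, knob and driver are clear of the fingers. Going down to grip it.

```bash
python3 -m handwheel '[{"dx":0.2,"dy":0,"dz":5,"wx":0,"wy":0,"wz":0,"claw":50},{"dx":0,"dy":0,"dz":5,"wx":0,"wy":0,"wz":0,"claw":50},{"dx":0,"dy":0,"dz":5,"wx":0,"wy":0,"wz":0,"claw":50},{"dx":0,"dy":0,"dz":3.5,"wx":0,"wy":0,"wz":0,"claw":50},{"dx":0,"dy":0,"dz":1.5,"wx":0,"wy":0,"wz":0,"claw":50},{"dx":0,"dy":0,"dz":1,"wx":0,"wy":0,"wz":0,"claw":50},{"dx":0,"dy":0,"dz":0,"wx":0,"wy":0,"wz":0,"claw":50}]'; python3 -m handwheel '[{"dx":0,"dy":0,"dz":0,"wx":0,"wy":0,"wz":0,"claw":10},{"dx":0,"dy":0,"dz":0,"wx":0,"wy":0,"wz":0,"claw":10},{"dx":0,"dy":0,"dz":0,"wx":0,"wy":0,"wz":0,"claw":10},{"dx":0,"dy":0,"dz":0,"wx":0,"wy":0,"wz":0,"claw":10},{"dx":0,"dy":0,"dz":0,"wx":0,"wy":0,"wz":0,"claw":10}]' 90
```

```text
clock: 21.48
position: [0.423, 0.2687, 0.0057]
tool_rot: [3.141, 0.0, 3.098]
force: [0.0, -0.6, 0.4]
grip_width: 0.0427
finger_force: 0.0
clock: 22.1
position: [0.4233, 0.2689, 0.0066]
tool_rot: [3.141, 0.002, 3.098]
force: [-2.4, -2.4, 14.5]
grip_width: 0.0233
finger_force: 88.2
```

```bash
python3 -m handwheel '[{"dx":0,"dy":0,"dz":-2,"wx":0,"wy":0,"wz":0,"claw":10},{"dx":0,"dy":0,"dz":-4,"wx":0,"wy":0,"wz":0,"claw":10},{"dx":0,"dy":0,"dz":-5,"wx":0,"wy":0,"wz":0,"claw":10},{"dx":0,"dy":0,"dz":-5,"wx":0,"wy":0,"wz":0,"claw":10},{"dx":0,"dy":0,"dz":-1,"wx":0,"wy":0,"wz":0,"claw":10},{"dx":0,"dy":0,"dz":0,"wx":0,"wy":0,"wz":0,"claw":10}]'; python3 plan.py 0.4876 -0.0369 0.15 175.7
```

```text
clock: 22.85
position: [0.423, 0.2683, 0.1756]
tool_rot: [-3.142, 0.001, 3.098]
force: [0.5, -0.3, -1.4]
grip_width: 0.0233
finger_force: 89.5
{'clock': 22.85, 'qpos': [0.02, 0.558, -0.956, 1.945, 0.569, 0.934, 0.308], 'position': [0.423, 0.268, 0.176], 'tool_rot': [-3.142, 0.001, 3.098], 'force': [0.527, -0.336, -1.433], 'grip_width': 0.023, 'finger_force': 89.497}
d cm [ -7.78 -30.21   2.57] rows>= 6.0 rotvec [0.    0.001 0.032] rows>= 1.0
qpos after? check
```

```bash
python3 -m handwheel '[{"dx":-1.11,"dy":-4.3,"dz":0,"wx":0,"wy":0,"wz":0,"claw":10},{"dx":-1.11,"dy":-4.3,"dz":0,"wx":0,"wy":0,"wz":0,"claw":10},{"dx":-1.11,"dy":-4.3,"dz":0,"wx":0,"wy":0,"wz":0,"claw":10},{"dx":-1.11,"dy":-4.3,"dz":0,"wx":0,"wy":0,"wz":0,"claw":10},{"dx":-1.11,"dy":-4.3,"dz":0,"wx":0,"wy":0,"wz":0,"claw":10},{"dx":-1.11,"dy":-4.3,"dz":0,"wx":0,"wy":0,"wz":0,"claw":10},{"dx":-1.11,"dy":-4.3,"dz":0,"wx":0,"wy":0,"wz":0.032,"claw":10},{"dx":0,"dy":0,"dz":0,"wx":0,"wy":0,"wz":0,"claw":10}]';python3 -m handwheel '[{"dx":0,"dy":0,"dz":3,"wx":0,"wy":0,"wz":0,"claw":10},{"dx":0,"dy":0,"dz":0,"wx":0,"wy":0,"wz":0,"claw":10},{"dx":0,"dy":0,"dz":0,"wx":0,"wy":0,"wz":0,"claw":10}]';python3 plan.py 0.4876 -0.0369 0.056 175.7; python3 - <<'E'
from h import *
s=monitor.observe();p=np.array(s['position']);yaw=s['tool_rot'][2]
f=grab('scene','s5.png');g=grab('top','t5.png')
u=-np.array([np.cos(yaw),np.sin(yaw),0])
tip=p+[0,0,.004]+.15*u;print('pred tip',tip,px(f,tip),px(g,tip),px(f,(.5823,-.044,.038)),px(g,(.5823,-.044,.038)))
a=f['frame'][150:300,180:340];b=g['frame'][80:260,230:370]
a=cv2.resize(a,(480,450),interpolation=2);b=cv2.resize(b,(350,450),interpolation=2)
cv2.imwrite('pics/c5.png',np.hstack([a,b[:,:310]]))
E
```

```text
clock: 23.85
position: [0.4869, -0.0386, 0.1735]
tool_rot: [-3.141, -0.003, 3.062]
force: [0.1, 0.1, -1.6]
grip_width: 0.0235
finger_force: 89.4
clock: 24.22
position: [0.4874, -0.0346, 0.1455]
tool_rot: [3.141, -0.0, 3.068]
force: [-0.4, 0.6, -0.5]
grip_width: 0.0235
finger_force: 89.4
{'clock': 24.225, 'qpos': [0.629, 0.579, -0.915, 2.0, 0.607, 0.861, 0.874], 'position': [0.487, -0.035, 0.146], 'tool_rot': [3.141, -0.0, 3.068], 'force': [-0.371, 0.621, -0.529], 'grip_width': 0.023, 'finger_force': 89.373}
d cm [-0.04 -0.23  8.95] rows>= 2.0 rotvec [ 0.    -0.     0.001] rows>= 1.0
qpos after? check
pred tip [ 0.63696477 -0.04567167  0.14953403] [251.99932273 211.39881516] [299.50167035 164.086507  ] [257.3333678  232.02261327] [296.69959952 195.74777065]
```

View pics/c5.png

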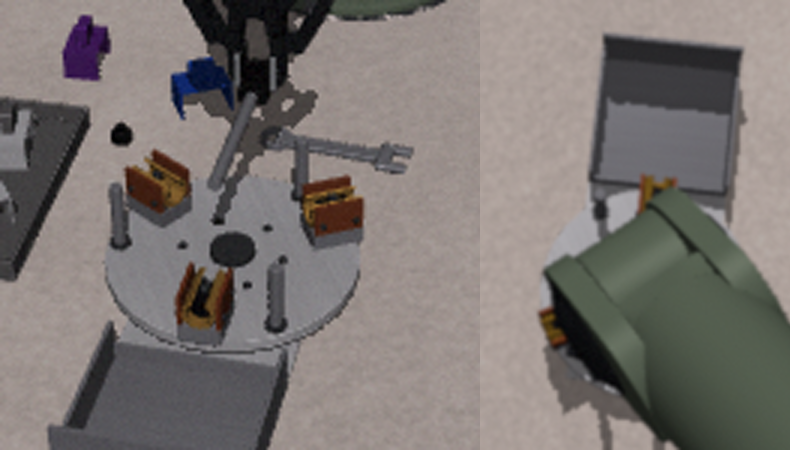

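The rod tip is at crop (214,184), within 1 px of the prediction of (216,184). Jig A faces the tray. Lowering behind the inner mouth.

```bash
python3 -m handwheel '[{"dx":0,"dy":-0.2,"dz":3,"wx":0,"wy":0,"wz":0,"claw":10},{"dx":0,"dy":0,"dz":3,"wx":0,"wy":0,"wz":0,"claw":10},{"dx":0,"dy":0,"dz":2,"wx":0,"wy":0,"wz":0,"claw":10},{"dx":0,"dy":0,"dz":0.9,"wx":0,"wy":0,"wz":0,"claw":10},{"dx":0,"dy":0,"dz":0,"wx":0,"wy":0,"wz":0,"claw":10},{"dx":0,"dy":0,"dz":0,"wx":0,"wy":0,"wz":0,"claw":10}]';python3 plan.py 0.4876 -0.0369 0.056 175.7; python3 - <<'E'
from h import *
s=monitor.observe();p=np.array(s['position']);yaw=s['tool_rot'][2]
f=grab('scene','s6.png')
u=-np.array([np.cos(yaw),np.sin(yaw),0]);v=np.array([.9972,-.075,0]);H=np.array([.5823,-.044,.06])
k=np.array([180,150])
c=lambda X:np.round((px(f,X)-[205,190])*7).astype(int)
print('tip',c(p+[0,0,.004]+.15*u),'inner mouth',c(H+.069*v),'outer',c(H+.115*v))
a=f['frame'][190:270,205:305];a=cv2.resize(a,(700,560),interpolation=2)
for X in (H+.069*v,H+.115*v): cv2.circle(a,tuple(int(q) for q in c(X)),3,(0,0,255),-1)
cv2.circle(a,tuple(int(q) for q in c(p+[0,0,.004]+.15*u)),3,(255,0,0),-1)
cv2.imwrite('pics/c6.png',a)
E
```

```text
clock: 25.08
position: [0.4878, -0.0374, 0.0571]
tool_rot: [-3.142, 0.001, 3.067]
force: [-0.2, 0.8, -1.1]
grip_width: 0.0234
finger_force: 89.4
{'clock': 25.075, 'qpos': [0.53, 0.708, -0.781, 2.053, 0.786, 0.704, 0.73], 'position': [0.488, -0.037, 0.057], 'tool_rot': [-3.142, 0.001, 3.067], 'force': [-0.173, 0.77, -1.137], 'grip_width': 0.023, 'finger_force': 89.427}
d cm [0.02 0.05 0.11] rows>= 1.0 rotvec [-0.     0.001  0.   ] rows>= 1.0
qpos after? check
tip [327 343] inner mouth [319 371] outer [286 457]
```

View pics/c6.png

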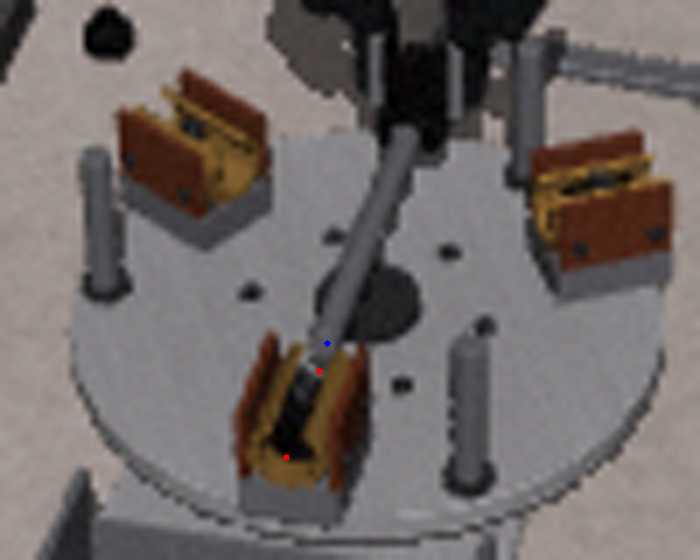

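The rod lies level on the bore line and its tip is just at jig A's inner mouth (315,360). The predicted mouths match the picture. Pushing in gently.

```bash
python3 -m handwheel '[{"dx":-1,"dy":0,"dz":0.1,"wx":0,"wy":0,"wz":0,"claw":10},{"dx":-0.8,"dy":0,"dz":0,"wx":0,"wy":0,"wz":0,"claw":10},{"dx":0,"dy":0,"dz":0,"wx":0,"wy":0,"wz":0,"claw":10}]'; python3 -m handwheel '[{"dx":-0.8,"dy":0,"dz":0,"wx":0,"wy":0,"wz":0,"claw":10},{"dx":-0.8,"dy":0,"dz":0,"wx":0,"wy":0,"wz":0,"claw":10}]'
```

```text
clock: 25.5
position: [0.506, -0.0387, 0.0553]
tool_rot: [3.141, 0.0, 3.066]
force: [-0.4, -0.3, -2.0]
grip_width: 0.0232
finger_force: 89.4
clock: 25.75
position: [0.5212, -0.04, 0.0552]
tool_rot: [-3.141, -0.001, 3.067]
force: [-3.3, 0.8, -1.5]
grip_width: 0.0235
finger_force: 89.4
```

```bash
python3 -m handwheel '[{"dx":-1,"dy":0,"dz":0,"wx":0,"wy":0,"wz":0,"claw":10},{"dx":-1,"dy":0,"dz":0,"wx":0,"wy":0,"wz":0,"claw":10},{"dx":-1.5,"dy":0,"dz":0,"wx":0,"wy":0,"wz":0,"claw":10},{"dx":-2,"dy":0,"dz":0,"wx":0,"wy":0,"wz":0,"claw":10},{"dx":0,"dy":0,"dz":0,"wx":0,"wy":0,"wz":0,"claw":10}]'; python3 - <<'E'
from h import *
st();f=grab('scene','s7.png');a=f['frame'][190:330,190:310];cv2.imwrite('pics/c7.png',cv2.resize(a,(600,600*140//120)[:2],interpolation=2)[:600])
cv2.imwrite('pics/c7.png',cv2.resize(a,(510,595),interpolation=2))
print([(d['p'],d['rect']) for d in optics.masks_of('slug1','scene')])
E
```

```text
clock: 26.38
position: [0.5775, -0.044, 0.0553]
tool_rot: [3.141, 0.001, 3.066]
force: [-0.9, -0.3, -0.4]
grip_width: 0.023
finger_force: 89.4
{'clock': 26.375, 'qpos': [0.499, 0.812, -0.776, 1.82, 0.757, 0.834, 0.836], 'position': [0.578, -0.044, 0.055], 'tool_rot': [3.141, 0.001, 3.066], 'force': [-0.897, -0.251, -0.357], 'grip_width': 0.023, 'finger_force': 89.414}
[(0.38, [242.1, 265.2, 7.0, 16.3])]
```

View pics/c7.png

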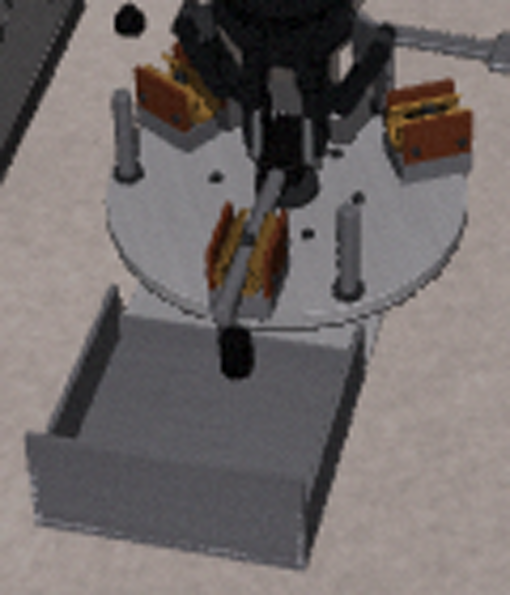

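The slug is out and in the tray near (236,352). Withdrawing straight back, then up.

```bash
python3 -m handwheel '[{"dx":2,"dy":0,"dz":0,"wx":0,"wy":0,"wz":0,"claw":10},{"dx":3,"dy":0,"dz":0,"wx":0,"wy":0,"wz":0,"claw":10},{"dx":3,"dy":0,"dz":0,"wx":0,"wy":0,"wz":0,"claw":10},{"dx":1.2,"dy":0,"dz":0,"wx":0,"wy":0,"wz":0,"claw":10},{"dx":0,"dy":0,"dz":-3,"wx":0,"wy":0,"wz":0,"claw":10},{"dx":0,"dy":0,"dz":-5,"wx":0,"wy":0,"wz":0,"claw":10},{"dx":0,"dy":0,"dz":-4,"wx":0,"wy":0,"wz":0,"claw":10},{"dx":0,"dy":0,"dz":0,"wx":0,"wy":0,"wz":0,"claw":10}]';python3 plan.py 0.42 0.30 0.18 178; python3 - <<'E'
from h import *
f=grab('scene','s8.png');print([(d['p'],d['rect']) for d in optics.masks_of('slug1','scene')])
g=f['frame'][255:330,190:285].max(2);k=(g<35).astype(np.uint8);n,l,s,c=cv2.connectedComponentsWithStats(k)
for i in range(1,n):
    if s[i,4]>15: print(s[i],c[i]+[190,255],w(f,c[i]+[190,255],.016))
E
```

```text
clock: 27.48
position: [0.4858, -0.0373, 0.1777]
tool_rot: [-3.141, 0.004, 3.066]
force: [-0.2, 0.6, -1.5]
grip_width: 0.0235
finger_force: 89.5
{'clock': 27.475, 'qpos': [0.672, 0.529, -0.956, 1.979, 0.551, 0.912, 0.924], 'position': [0.486, -0.037, 0.178], 'tool_rot': [-3.141, 0.004, 3.066], 'force': [-0.171, 0.622, -1.453], 'grip_width': 0.024, 'finger_force': 89.49}
d cm [ 9.1  33.14 -0.29] rows>= 6.0 rotvec [-0.001  0.004 -0.041] rows>= 1.0
qpos after? check
[(0.68, [215.4, 196.5, 85.8, 67.4]), (0.53, [243.2, 265.7, 4.3, 13.9])]
[52 12  8 12 83] [245.14457831 272.54216867] [ 0.71185145 -0.05327199  0.016     ]
```

The first slug shows at (245,272), close to the near wall. I will check it from near while turning the dial. Now laying the rod back on the mat.

```bash
python3 -m handwheel '[{"dx":1.52,"dy":5.5,"dz":0,"wx":0,"wy":0,"wz":0,"claw":10},{"dx":1.52,"dy":5.5,"dz":0,"wx":0,"wy":0,"wz":0,"claw":10},{"dx":1.52,"dy":5.5,"dz":0,"wx":0,"wy":0,"wz":0,"claw":10},{"dx":1.52,"dy":5.5,"dz":0,"wx":0,"wy":0,"wz":0,"claw":10},{"dx":1.52,"dy":5.5,"dz":0,"wx":0,"wy":0,"wz":0,"claw":10},{"dx":1.52,"dy":5.5,"dz":0,"wx":0,"wy":0,"wz":-0.041,"claw":10},{"dx":0,"dy":0,"dz":0,"wx":0,"wy":0,"wz":0,"claw":10}]';python3 -m handwheel '[{"dx":0,"dy":0,"dz":5,"wx":0,"wy":0,"wz":0,"claw":10},{"dx":0,"dy":0,"dz":5,"wx":0,"wy":0,"wz":0,"claw":10},{"dx":0,"dy":0,"dz":4,"wx":0,"wy":0,"wz":0,"claw":10},{"dx":0,"dy":0,"dz":2.2,"wx":0,"wy":0,"wz":0,"claw":10},{"dx":0,"dy":0,"dz":0,"wx":0,"wy":0,"wz":0,"claw":10},{"dx":0,"dy":0,"dz":0,"wx":0,"wy":0,"wz":0,"claw":10}]'
```

```text
clock: 28.45
position: [0.4155, 0.3031, 0.1742]
tool_rot: [3.14, -0.002, 3.115]
force: [0.3, -0.6, -1.5]
grip_width: 0.0232
finger_force: 89.5
clock: 29.2
position: [0.418, 0.2987, 0.0137]
tool_rot: [3.141, -0.0, 3.108]
force: [0.8, -0.5, -1.3]
grip_width: 0.0232
finger_force: 89.5
```

```bash
python3 -m handwheel '[{"dx":0,"dy":0,"dz":0.7,"wx":0,"wy":0,"wz":0,"claw":10},{"dx":0,"dy":0,"dz":0,"wx":0,"wy":0,"wz":0,"claw":10},{"dx":0,"dy":0,"dz":0,"wx":0,"wy":0,"wz":0,"claw":50},{"dx":0,"dy":0,"dz":0,"wx":0,"wy":0,"wz":0,"claw":50},{"dx":0,"dy":0,"dz":0,"wx":0,"wy":0,"wz":0,"claw":50},{"dx":0,"dy":0,"dz":-5,"wx":0,"wy":0,"wz":0,"claw":50},{"dx":0,"dy":0,"dz":-6,"wx":0,"wy":0,"wz":0,"claw":50},{"dx":0,"dy":0,"dz":-6,"wx":0,"wy":0,"wz":0,"claw":50}]' 25; python3 plan.py 0.4952 0.0051 0.20 240.6
```

```text
clock: 30.2
position: [0.4176, 0.2986, 0.1781]
tool_rot: [-3.142, -0.001, 3.108]
force: [1.1, 1.0, 0.6]
grip_width: 0.0428
finger_force: 0.0
{'clock': 30.2, 'qpos': [-0.043, 0.574, -0.953, 1.911, 0.572, 0.957, 0.27], 'position': [0.418, 0.299, 0.178], 'tool_rot': [-3.142, -0.001, 3.108], 'force': [1.147, 1.003, 0.609], 'grip_width': 0.043, 'finger_force': 0.0}
d cm [ -8.73 -29.08  -2.19] rows>= 5.0 rotvec [ 0.000e+00 -1.000e-03 -1.091e+00] rows>= 6.0
qpos after? check
```

```bash
python3 -m handwheel '[{"dx":-1.45,"dy":-4.85,"dz":-0.4,"wx":0,"wy":0,"wz":0,"claw":50},{"dx":-1.45,"dy":-4.85,"dz":-0.4,"wx":0,"wy":0,"wz":0,"claw":50},{"dx":-1.45,"dy":-4.85,"dz":-0.4,"wx":0,"wy":0,"wz":0,"claw":50},{"dx":-1.45,"dy":-4.85,"dz":-0.4,"wx":0,"wy":0,"wz":0,"claw":50},{"dx":-1.45,"dy":-4.85,"dz":-0.4,"wx":0,"wy":0,"wz":0,"claw":50},{"dx":-1.45,"dy":-4.85,"dz":-0.2,"wx":0,"wy":0,"wz":0,"claw":50},{"dx":0,"dy":0,"dz":0,"wx":0,"wy":0,"wz":-0.182,"claw":50},{"dx":0,"dy":0,"dz":0,"wx":0,"wy":0,"wz":-0.182,"claw":50}]'; python3 -m handwheel '[{"dx":0,"dy":0,"dz":0,"wx":0,"wy":0,"wz":-0.182,"claw":50},{"dx":0,"dy":0,"dz":0,"wx":0,"wy":0,"wz":-0.182,"claw":50},{"dx":0,"dy":0,"dz":0,"wx":0,"wy":0,"wz":-0.182,"claw":50},{"dx":0,"dy":0,"dz":0,"wx":0,"wy":0,"wz":-0.182,"claw":50},{"dx":0,"dy":0,"dz":0,"wx":0,"wy":0,"wz":0,"claw":50}]'; python3 plan.py 0.4952 0.0051 0.076 240.6; python3 - <<'E'
from h import *
f=grab('wrist','w9.png');p=px(f,(.4952,.0051,.095));print(p,f['frame'].shape)
x,y=[int(v) for v in p];cv2.imwrite('pics/x9.png',f['frame'])
print([(round(d['p'],2),d['rect']) for d in optics.masks_of('dial','wrist')])
g=f['frame'].max(2)[max(y-30,0):y+30,x-30:x+30];print(g[::6,::6])
E
```

```text
clock: 31.2
position: [0.4951, 0.0043, 0.1983]
tool_rot: [-3.141, 0.0, -2.807]
force: [0.3, 0.8, -0.9]
grip_width: 0.0428
finger_force: 0.0
clock: 31.82
position: [0.495, 0.0049, 0.1981]
tool_rot: [3.141, 0.0, -2.084]
force: [-0.2, 0.0, 0.4]
grip_width: 0.0428
finger_force: 0.0
{'clock': 31.825, 'qpos': [0.746, 0.651, -1.244, 1.93, 0.702, 1.091, 1.833], 'position': [0.495, 0.005, 0.198], 'tool_rot': [3.141, 0.0, -2.084], 'force': [-0.225, 0.013, 0.445], 'grip_width': 0.043, 'finger_force': 0.0}
d cm [-0.02 -0.02 12.21] rows>= 2.0 rotvec [ 0.001  0.    -0.001] rows>= 1.0
qpos after? check
[279.52103842 208.73685178] (420, 560, 3)
[(0.89, [13.3, 33.1, 279.7, 285.2]), (0.23, [362.3, 50.8, 73.9, 163.8])]
[[178 175 174 177  86  68  61 110 120 120]
 [178 175 176 172  77  70  65 109 119 116]
 [176 175 175 176  75  69  67 152 119 124]
 [174 178 152 109  77  69  67 111 115 120]
 [177 134 111 111  81 119  80 105 116 124]
 [113 111 109 111 134 130 125 111 123 119]
 [102 107 110 111 119 128 118 118 118 120]
 [ 68  74 109 109 107 111 110 120 116 129]
 [ 53  67  66  98 109 113 117 121 140 177]
 [ 64  65  66  68  72 109 121 163 181 181]]
```

The post top shows where it was predicted (280,208). Going down and gripping it, then turning clockwise.

```bash
python3 -m handwheel '[{"dx":0,"dy":0,"dz":4,"wx":0,"wy":0,"wz":0,"claw":50},{"dx":0,"dy":0,"dz":4,"wx":0,"wy":0,"wz":0,"claw":50},{"dx":0,"dy":0,"dz":3,"wx":0,"wy":0,"wz":0,"claw":50},{"dx":0,"dy":0,"dz":1.1,"wx":0,"wy":0,"wz":0,"claw":0},{"dx":0,"dy":0,"dz":0,"wx":0,"wy":0,"wz":0,"claw":0},{"dx":0,"dy":0,"dz":0,"wx":0,"wy":0,"wz":0,"claw":0},{"dx":0,"dy":0,"dz":0,"wx":0,"wy":0,"wz":0,"claw":0}]'; python3 -m handwheel '[{"dx":-1.736,"dy":-0.152,"dz":0,"wx":0,"wy":0,"wz":0.1745,"claw":0},{"dx":-1.736,"dy":-0.152,"dz":0,"wx":0,"wy":0,"wz":0.1745,"claw":0},{"dx":-1.736,"dy":-0.152,"dz":0,"wx":0,"wy":0,"wz":0.1745,"claw":0},{"dx":-1.736,"dy":-0.152,"dz":0,"wx":0,"wy":0,"wz":0.1745,"claw":0},{"dx":0,"dy":0,"dz":0,"wx":0,"wy":0,"wz":0,"claw":0}]'; python3 - <<'E'
from h import *
s=st();d=s['position'][:2]-np.array([.5823,-.044]);print(np.hypot(*d),np.degrees(np.arctan2(d[1],d[0])),np.degrees(s['tool_rot'][2]))
E
```

```text
clock: 32.8
position: [0.4942, 0.0047, 0.0773]
tool_rot: [3.14, -0.001, -2.084]
force: [-2.2, 4.3, -26.4]
grip_width: 0.0104
finger_force: 24.5
clock: 33.42
position: [0.5473, 0.0501, 0.0776]
tool_rot: [3.141, 0.0, -2.784]
force: [-0.7, 3.1, -15.2]
grip_width: 0.0106
finger_force: 25.5
{'clock': 33.425, 'qpos': [0.427, 0.792, -0.912, 1.885, 0.812, 0.887, 1.03], 'position': [0.547, 0.05, 0.078], 'tool_rot': [3.141, 0.0, -2.784], 'force': [-0.72, 3.144, -15.23], 'grip_width': 0.011, 'finger_force': 25.474}
0.10034236771488098 110.38986933792282 -159.50566089261662
```

Tracking well (150.6° to 110.4°). Eight more rows.

```bash
python3 -m handwheel '[{"dx":-1.736,"dy":-0.152,"dz":0,"wx":0,"wy":0,"wz":0.1745,"claw":0},{"dx":-1.736,"dy":-0.152,"dz":0,"wx":0,"wy":0,"wz":0.1745,"claw":0},{"dx":-1.736,"dy":-0.152,"dz":0,"wx":0,"wy":0,"wz":0.1745,"claw":0},{"dx":-1.736,"dy":-0.152,"dz":0,"wx":0,"wy":0,"wz":0.1745,"claw":0},{"dx":0,"dy":0,"dz":0,"wx":0,"wy":0,"wz":0,"claw":0}]'; python3 -m handwheel '[{"dx":-1.736,"dy":-0.152,"dz":0,"wx":0,"wy":0,"wz":0.1745,"claw":0},{"dx":-1.736,"dy":-0.152,"dz":0,"wx":0,"wy":0,"wz":0.1745,"claw":0},{"dx":-1.736,"dy":-0.152,"dz":0,"wx":0,"wy":0,"wz":0.1745,"claw":0},{"dx":-1.736,"dy":-0.152,"dz":0,"wx":0,"wy":0,"wz":0.1745,"claw":0},{"dx":0,"dy":0,"dz":0,"wx":0,"wy":0,"wz":0,"claw":0}]';  python3 - <<'E'
from h import *
s=st();d=s['position'][:2]-np.array([.5823,-.044]);print(np.hypot(*d),np.degrees(np.arctan2(d[1],d[0])),np.degrees(s['tool_rot'][2]))
E
```

```text
clock: 34.05
position: [0.6158, 0.05, 0.0776]
tool_rot: [3.141, 0.0, 2.803]
force: [0.2, 1.1, -12.2]
grip_width: 0.0109
finger_force: 25.9
clock: 34.67
position: [0.6682, 0.006, 0.0776]
tool_rot: [3.141, 0.0, 2.108]
force: [-0.8, -0.1, -9.9]
grip_width: 0.0107
finger_force: 26.2
{'clock': 34.675, 'qpos': [0.264, 0.83, -0.587, 1.565, 0.543, 0.914, 0.026], 'position': [0.668, 0.006, 0.078], 'tool_rot': [3.141, 0.0, 2.108], 'force': [-0.774, -0.109, -9.88], 'grip_width': 0.011, 'finger_force': 26.205}
0.09940272868610676 30.220035455281526 120.79066189360084
```

```bash
python3 -m handwheel '[{"dx":0,"dy":0,"dz":0,"wx":0,"wy":0,"wz":0,"claw":50},{"dx":0,"dy":0,"dz":0,"wx":0,"wy":0,"wz":0,"claw":50},{"dx":0,"dy":0,"dz":-4,"wx":0,"wy":0,"wz":0,"claw":50},{"dx":0,"dy":0,"dz":-6,"wx":0,"wy":0,"wz":0,"claw":50},{"dx":0,"dy":0,"dz":-4,"wx":0,"wy":0,"wz":0,"claw":50},{"dx":-4,"dy":3.5,"dz":0,"wx":0,"wy":0,"wz":0,"claw":50},{"dx":0,"dy":0,"dz":0,"wx":0,"wy":0,"wz":0,"claw":50},{"dx":0,"dy":0,"dz":0,"wx":0,"wy":0,"wz":0,"claw":50}]'; python3 - <<'E'
from h import *
f=grab('wrist','w10.png');st()
H=np.array([.5823,-.044])
print('hub',px(f,(*H,.038)))
for a in (30.2,150.2): print('post',a,px(f,(*(H+.1*np.array([np.cos(np.radians(a)),np.sin(np.radians(a))])),.095)))
print('slug?',px(f,(.716,-.053,.02)))
np.savez('w10.npz',R=f['R'],t=f['t'],fovy=f['fovy'],cx=f['cx'],cy=f['cy'])
E
```

```text
clock: 35.67
position: [0.7183, -0.0089, 0.2172]
tool_rot: [-3.141, -0.001, 2.108]
force: [-0.9, -0.6, -0.6]
grip_width: 0.0425
finger_force: 0.0
{'clock': 35.725, 'qpos': [0.281, 0.758, -0.639, 1.308, 0.451, 1.22, 0.158], 'position': [0.718, -0.009, 0.217], 'tool_rot': [-3.141, -0.0, 2.108], 'force': [0.327, 0.438, 0.264], 'grip_width': 0.043, 'finger_force': 0.0}
hub [121.63243026 136.75034417]
post 30.2 [229.08418928 149.25830814]
post 150.2 [-10.17177672  12.09577402]
slug? [252.77280298 212.59630115]
```

View pics/w10.png

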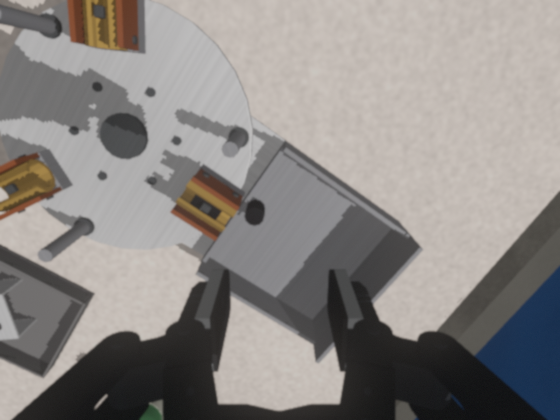

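The first slug stands in the tray against the near wall, at (255,212). Jig 0 now points at the tray (207,206), with its slug inside, and the hub is at (123,135). I will push the second slug out faster so that it lands past the first.

```bash
python3 - <<'E'
from fit import *
f=dict(np.load('w10.npz'))
q=fit(f,[((123,135.5),.038,0,None),((232,147),.095,.1,35),((47,253),.095,.1,275),((207,206),.074,.092,0)])
for z in (.02,.033): print('slug',z,w(f,(255,212),z))
f=grab('top')
m=max(optics.masks_of('rod','top'),key=lambda d:d['p']);print(m['p'],m['rect'])
y,x=np.nonzero(m['region'])
P=np.array([w(f,(a,b),.012)[:2] for a,b in zip(x,y)]);c=P.mean(0);u=np.linalg.svd(P-c,full_matrices=False)[2][0];u*=np.sign(u[0]);t=(P-c)@u;print('ends',c+u*t.min(),c+u*t.max(),np.degrees(np.arctan2(u[1],u[0])),np.ptp(t))
E
python3 plan.py 0.4175 0.2986 0.2 178
```

```text
hub [ 0.5831 -0.0412] phase 355.2 res mm [[-0.2, -1.2], [0.3, -0.4], [0.1, 1.2], [-0.2, 0.3]]
jig 0 [ 0.6748 -0.0488] post [0.6695 0.0092]
jig 120 [0.5439 0.042 ] post [0.4963 0.0085]
jig 240 [ 0.5307 -0.1168] post [ 0.5835 -0.1412]
slug 0.02 [ 0.71756787 -0.05134906  0.02      ]
slug 0.033 [ 0.71596301 -0.04692735  0.033     ]
0.97 [157.3, 203.5, 14.7, 64.1]
ends [0.39601866 0.30071583] [0.56572819 0.29207881] -2.9134381958915916 0.16992917062493082
{'clock': 35.825, 'qpos': [0.281, 0.757, -0.638, 1.307, 0.451, 1.22, 0.158], 'position': [0.718, -0.009, 0.218], 'tool_rot': [-3.142, -0.0, 2.107], 'force': [0.428, 0.51, -0.031], 'grip_width': 0.043, 'finger_force': 0.0}
d cm [ 41.82 -10.13   1.76] rows>= 7.0 rotvec [ 0. -0. -1.] rows>= 6.0
qpos after? check
```

```bash
python3 -m handwheel '[{"dx":5.2,"dy":-1.27,"dz":0,"wx":0,"wy":0,"wz":0,"claw":50},{"dx":5.2,"dy":-1.27,"dz":0,"wx":0,"wy":0,"wz":0,"claw":50},{"dx":5.2,"dy":-1.27,"dz":0,"wx":0,"wy":0,"wz":0,"claw":50},{"dx":5.2,"dy":-1.27,"dz":0,"wx":0,"wy":0,"wz":0,"claw":50},{"dx":5.2,"dy":-1.27,"dz":0,"wx":0,"wy":0,"wz":0,"claw":50},{"dx":5.2,"dy":-1.27,"dz":0,"wx":0,"wy":0,"wz":0,"claw":50},{"dx":5.2,"dy":-1.27,"dz":0,"wx":0,"wy":0,"wz":0,"claw":50},{"dx":5.2,"dy":-1.27,"dz":0,"wx":0,"wy":0,"wz":0,"claw":50}]'; python3 -m handwheel '[{"dx":0,"dy":0,"dz":0,"wx":0,"wy":0,"wz":-0.167,"claw":50},{"dx":0,"dy":0,"dz":0,"wx":0,"wy":0,"wz":-0.167,"claw":50},{"dx":0,"dy":0,"dz":0,"wx":0,"wy":0,"wz":-0.167,"claw":50},{"dx":0,"dy":0,"dz":0,"wx":0,"wy":0,"wz":-0.167,"claw":50},{"dx":0,"dy":0,"dz":0,"wx":0,"wy":0,"wz":-0.167,"claw":50},{"dx":0,"dy":0,"dz":0,"wx":0,"wy":0,"wz":-0.165,"claw":50},{"dx":0,"dy":0,"dz":0,"wx":0,"wy":0,"wz":0,"claw":50}]'; python3 plan.py 0.4175 0.2986 0.006 178;python3 - <<'E'
from h import *
f=grab('wrist','w11.png')
m=optics.masks_of('rod','wrist');print([(d['p'],d['rect']) for d in m])
y,x=np.nonzero(m[0]['region'])
P=np.array([w(f,(a,b),.014)[:2] for a,b in zip(x,y)]);c=P.mean(0);u=np.linalg.svd(P-c,full_matrices=False)[2][0];u*=np.sign(u[0]);t=(P-c)@u;print('ends',c+u*t.min(),c+u*t.max(),np.degrees(np.arctan2(u[1],u[0])),np.ptp(t))
E
```

```text
clock: 36.83
position: [0.4177, 0.2972, 0.2177]
tool_rot: [3.141, 0.001, 2.106]
force: [0.9, 0.9, -0.5]
grip_width: 0.0424
finger_force: 0.0
clock: 37.7
position: [0.419, 0.2962, 0.2173]
tool_rot: [-3.142, -0.0, 3.106]
force: [0.7, -0.7, -0.3]
grip_width: 0.043
finger_force: 0.0
{'clock': 37.7, 'qpos': [0.003, 0.529, -1.004, 1.872, 0.519, 1.03, 0.316], 'position': [0.419, 0.296, 0.217], 'tool_rot': [-3.142, -0.0, 3.106], 'force': [0.697, -0.713, -0.341], 'grip_width': 0.043, 'finger_force': 0.0}
d cm [ 0.16  0.24 21.13] rows>= 4.0 rotvec [-0.    -0.    -0.001] rows>= 1.0
qpos after? check
[(0.88, [267.4, 144.1, 26.9, 162.9])]
ends [0.39220809 0.30065132] [0.56809773 0.29052256] -3.2957867892656796 0.17618104349968772
```

```bash
python3 -m handwheel '[{"dx":0.15,"dy":0.25,"dz":5,"wx":0,"wy":0,"wz":0,"claw":50},{"dx":0,"dy":0,"dz":5,"wx":0,"wy":0,"wz":0,"claw":50},{"dx":0,"dy":0,"dz":5,"wx":0,"wy":0,"wz":0,"claw":50},{"dx":0,"dy":0,"dz":3.5,"wx":0,"wy":0,"wz":0,"claw":50},{"dx":0,"dy":0,"dz":1.6,"wx":0,"wy":0,"wz":0,"claw":50},{"dx":0,"dy":0,"dz":1,"wx":0,"wy":0,"wz":0,"claw":50},{"dx":0,"dy":0,"dz":0,"wx":0,"wy":0,"wz":0,"claw":50}]'; python3 -m handwheel '[{"dx":0,"dy":0,"dz":0,"wx":0,"wy":0,"wz":0,"claw":10},{"dx":0,"dy":0,"dz":0,"wx":0,"wy":0,"wz":0,"claw":10},{"dx":0,"dy":0,"dz":0,"wx":0,"wy":0,"wz":0,"claw":10},{"dx":0,"dy":0,"dz":0,"wx":0,"wy":0,"wz":0,"claw":10},{"dx":0,"dy":0,"dz":0,"wx":0,"wy":0,"wz":0,"claw":10}]' 90;python3 -m handwheel '[{"dx":0,"dy":0,"dz":-2,"wx":0,"wy":0,"wz":0,"claw":10},{"dx":0,"dy":0,"dz":-4,"wx":0,"wy":0,"wz":0,"claw":10},{"dx":0,"dy":0,"dz":-5,"wx":0,"wy":0,"wz":0,"claw":10},{"dx":0,"dy":0,"dz":-5,"wx":0,"wy":0,"wz":0,"claw":10},{"dx":0,"dy":0,"dz":-1,"wx":0,"wy":0,"wz":0,"claw":10},{"dx":0,"dy":0,"dz":0,"wx":0,"wy":0,"wz":0,"claw":10}]'; python3 plan.py 0.4875 -0.0355 0.15 175.2
```

```text
clock: 38.67
position: [0.4181, 0.2991, 0.0067]
tool_rot: [3.141, 0.001, 3.105]
force: [-0.3, -0.3, -0.2]
grip_width: 0.0425
finger_force: 0.0
clock: 39.3
position: [0.4184, 0.2992, 0.0076]
tool_rot: [3.141, 0.002, 3.105]
force: [-1.1, -1.6, 11.1]
grip_width: 0.0229
finger_force: 88.1
clock: 40.05
position: [0.4183, 0.2986, 0.1766]
tool_rot: [3.142, 0.001, 3.105]
force: [-0.2, -0.6, -1.7]
grip_width: 0.0229
finger_force: 89.1
{'clock': 40.05, 'qpos': [-0.04, 0.579, -0.958, 1.912, 0.581, 0.956, 0.259], 'position': [0.418, 0.299, 0.177], 'tool_rot': [3.142, 0.001, 3.105], 'force': [-0.208, -0.584, -1.718], 'grip_width': 0.023, 'finger_force': 89.113}
d cm [ -8.14 -33.13   2.67] rows>= 6.0 rotvec [0.    0.001 0.047] rows>= 1.0
qpos after? check
```

```bash
python3 -m handwheel '[{"dx":-1.16,"dy":-4.73,"dz":0,"wx":0,"wy":0,"wz":0,"claw":10},{"dx":-1.16,"dy":-4.73,"dz":0,"wx":0,"wy":0,"wz":0,"claw":10},{"dx":-1.16,"dy":-4.73,"dz":0,"wx":0,"wy":0,"wz":0,"claw":10},{"dx":-1.16,"dy":-4.73,"dz":0,"wx":0,"wy":0,"wz":0,"claw":10},{"dx":-1.16,"dy":-4.73,"dz":0,"wx":0,"wy":0,"wz":0,"claw":10},{"dx":-1.16,"dy":-4.73,"dz":0,"wx":0,"wy":0,"wz":0,"claw":10},{"dx":-1.16,"dy":-4.73,"dz":0,"wx":0,"wy":0,"wz":0.047,"claw":10},{"dx":0,"dy":0,"dz":0,"wx":0,"wy":0,"wz":0,"claw":10}]';python3 -m handwheel '[{"dx":0,"dy":0,"dz":3,"wx":0,"wy":0,"wz":0,"claw":10},{"dx":0,"dy":0,"dz":0,"wx":0,"wy":0,"wz":0,"claw":10},{"dx":0,"dy":0,"dz":0,"wx":0,"wy":0,"wz":0,"claw":10}]';python3 plan.py 0.4878 -0.0355 0.057 175.2
```

```text
clock: 41.05
position: [0.4867, -0.0384, 0.1745]
tool_rot: [-3.141, -0.003, 3.053]
force: [-0.6, -0.7, -1.7]
grip_width: 0.0234
finger_force: 89.2
clock: 41.42
position: [0.4871, -0.0341, 0.1466]
tool_rot: [3.141, -0.0, 3.06]
force: [0.8, 0.2, -1.4]
grip_width: 0.0228
finger_force: 89.1
{'clock': 41.425, 'qpos': [0.635, 0.58, -0.924, 2.0, 0.611, 0.866, 0.861], 'position': [0.487, -0.034, 0.147], 'tool_rot': [3.141, -0.0, 3.06], 'force': [0.821, 0.244, -1.39], 'grip_width': 0.023, 'finger_force': 89.109}
d cm [-0.08 -0.14  8.96] rows>= 2.0 rotvec [ 0.    -0.     0.002] rows>= 1.0
qpos after? check
```

```bash
python3 -m handwheel '[{"dx":0,"dy":-0.1,"dz":3,"wx":0,"wy":0,"wz":0,"claw":10},{"dx":0,"dy":0,"dz":3,"wx":0,"wy":0,"wz":0,"claw":10},{"dx":0,"dy":0,"dz":2,"wx":0,"wy":0,"wz":0,"claw":10},{"dx":0,"dy":0,"dz":1,"wx":0,"wy":0,"wz":0,"claw":10},{"dx":0,"dy":0,"dz":0,"wx":0,"wy":0,"wz":0,"claw":10},{"dx":0,"dy":0,"dz":0,"wx":0,"wy":0,"wz":0,"claw":10}]'; python3 -m handwheel '[{"dx":-0.8,"dy":0,"dz":0,"wx":0,"wy":0,"wz":0,"claw":10},{"dx":-0.8,"dy":0,"dz":0,"wx":0,"wy":0,"wz":0,"claw":10},{"dx":-0.4,"dy":0,"dz":0,"wx":0,"wy":0,"wz":0,"claw":10},{"dx":0,"dy":0,"dz":0,"wx":0,"wy":0,"wz":0,"claw":10}]'
```

```text
clock: 42.18
position: [0.4876, -0.0358, 0.0571]
tool_rot: [-3.142, 0.001, 3.059]
force: [0.1, -0.2, -1.3]
grip_width: 0.0231
finger_force: 89.2
clock: 42.68
position: [0.5072, -0.0375, 0.0562]
tool_rot: [3.141, -0.0, 3.059]
force: [0.1, 0.7, -1.7]
grip_width: 0.0231
finger_force: 89.2
```

The tip is inside the bore with no side force. Now the quick push.

```bash
python3 -m handwheel '[{"dx":-1.2,"dy":0,"dz":0,"wx":0,"wy":0,"wz":0,"claw":10},{"dx":-5.3,"dy":0,"dz":0,"wx":0,"wy":0,"wz":0,"claw":10},{"dx":0,"dy":0,"dz":0,"wx":0,"wy":0,"wz":0,"claw":10},{"dx":0,"dy":0,"dz":0,"wx":0,"wy":0,"wz":0,"claw":10}]'; python3 - <<'E'
from h import *
f=grab('scene','s9.png');print([(d['p'],d['rect']) for d in optics.masks_of('slug1','scene')])
g=f['frame'][250:330,190:290].max(2);k=(g<35).astype(np.uint8);n,l,s,c=cv2.connectedComponentsWithStats(k)
for i in range(1,n):
    if s[i,4]>15: print(s[i],c[i]+[190,250],w(f,c[i]+[190,250],.016))
E
```

```text
clock: 43.18
position: [0.5716, -0.0427, 0.056]
tool_rot: [3.141, -0.001, 3.059]
force: [-0.3, -0.0, -0.9]
grip_width: 0.0229
finger_force: 89.2
[(0.64, [160.9, 205.4, 23.4, 16.2]), (0.55, [240.9, 268.0, 7.1, 14.2]), (0.29, [177.2, 183.9, 14.1, 23.2]), (0.2, [215.6, 193.5, 11.2, 2.4])]
[52 17  8 12 83] [245.14457831 272.54216867] [ 0.71185145 -0.05327199  0.016     ]
[45 39 10 10 72] [239.48611111 293.55555556] [ 0.78205553 -0.05383687  0.016     ]
```

Both slugs are in the tray. Slug 1 stands at the near wall, and slug 2 lies near the middle at (0.782,-0.054). Withdrawing the rod.

```bash
python3 -m handwheel '[{"dx":2,"dy":0,"dz":0,"wx":0,"wy":0,"wz":0,"claw":10},{"dx":3,"dy":0,"dz":0,"wx":0,"wy":0,"wz":0,"claw":10},{"dx":3,"dy":0,"dz":0,"wx":0,"wy":0,"wz":0,"claw":10},{"dx":0.5,"dy":0,"dz":0,"wx":0,"wy":0,"wz":0,"claw":10},{"dx":0,"dy":0,"dz":-3,"wx":0,"wy":0,"wz":0,"claw":10},{"dx":0,"dy":0,"dz":-5,"wx":0,"wy":0,"wz":0,"claw":10},{"dx":0,"dy":0,"dz":-4,"wx":0,"wy":0,"wz":0,"claw":10},{"dx":0,"dy":0,"dz":0,"wx":0,"wy":0,"wz":0,"claw":10}]';python3 plan.py 0.4183 0.2992 0.175 178
```

```text
clock: 44.28
position: [0.4886, -0.036, 0.1787]
tool_rot: [-3.141, 0.004, 3.058]
force: [-0.8, 0.1, -2.2]
grip_width: 0.0233
finger_force: 89.2
{'clock': 44.275, 'qpos': [0.672, 0.535, -0.963, 1.971, 0.556, 0.92, 0.91], 'position': [0.489, -0.036, 0.179], 'tool_rot': [-3.141, 0.004, 3.058], 'force': [-0.757, 0.147, -2.185], 'grip_width': 0.023, 'finger_force': 89.226}
d cm [ 9.8  32.82  0.31] rows>= 6.0 rotvec [-0.001  0.004 -0.048] rows>= 1.0
qpos after? check
```

```bash
python3 -m handwheel '[{"dx":1.63,"dy":5.47,"dz":0,"wx":0,"wy":0,"wz":0,"claw":10},{"dx":1.63,"dy":5.47,"dz":0,"wx":0,"wy":0,"wz":0,"claw":10},{"dx":1.63,"dy":5.47,"dz":0,"wx":0,"wy":0,"wz":0,"claw":10},{"dx":1.63,"dy":5.47,"dz":0,"wx":0,"wy":0,"wz":0,"claw":10},{"dx":1.63,"dy":5.47,"dz":0,"wx":0,"wy":0,"wz":0,"claw":10},{"dx":1.63,"dy":5.47,"dz":0,"wx":0,"wy":0,"wz":-0.048,"claw":10},{"dx":0,"dy":0,"dz":0,"wx":0,"wy":0,"wz":0,"claw":10}]';python3 -m handwheel '[{"dx":0,"dy":0,"dz":5,"wx":0,"wy":0,"wz":0,"claw":10},{"dx":0,"dy":0,"dz":5,"wx":0,"wy":0,"wz":0,"claw":10},{"dx":0,"dy":0,"dz":4,"wx":0,"wy":0,"wz":0,"claw":10},{"dx":0,"dy":0,"dz":2.2,"wx":0,"wy":0,"wz":0,"claw":10},{"dx":0,"dy":0,"dz":0,"wx":0,"wy":0,"wz":0,"claw":10},{"dx":0,"dy":0,"dz":0,"wx":0,"wy":0,"wz":0,"claw":10}]'
```

```text
clock: 45.15
position: [0.4147, 0.3037, 0.1757]
tool_rot: [3.14, -0.001, 3.114]
force: [-0.4, -0.6, -1.4]
grip_width: 0.0231
finger_force: 89.2
clock: 45.9
position: [0.417, 0.2993, 0.0148]
tool_rot: [3.141, 0.0, 3.107]
force: [0.9, 0.1, -0.9]
grip_width: 0.023
finger_force: 89.2
```

```bash
python3 -m handwheel '[{"dx":0,"dy":0,"dz":0.7,"wx":0,"wy":0,"wz":0,"claw":10},{"dx":0,"dy":0,"dz":0,"wx":0,"wy":0,"wz":0,"claw":10},{"dx":0,"dy":0,"dz":0,"wx":0,"wy":0,"wz":0,"claw":50},{"dx":0,"dy":0,"dz":0,"wx":0,"wy":0,"wz":0,"claw":50},{"dx":0,"dy":0,"dz":0,"wx":0,"wy":0,"wz":0,"claw":50},{"dx":0,"dy":0,"dz":-5,"wx":0,"wy":0,"wz":0,"claw":50},{"dx":0,"dy":0,"dz":-6,"wx":0,"wy":0,"wz":0,"claw":50},{"dx":0,"dy":0,"dz":-6,"wx":0,"wy":0,"wz":0,"claw":50}]'; python3 - <<'E'
from h import *
st()
f=grab('top','top9.png')
m=max(optics.masks_of('rod','top'),key=lambda d:d['p']);y,x=np.nonzero(m['region'])
P=np.array([w(f,(a,b),.012)[:2] for a,b in zip(x,y)]);c=P.mean(0);u=np.linalg.svd(P-c,full_matrices=False)[2][0];t=(P-c)@u;print('rod',m['p'],c+u*t.min(),c+u*t.max())
for n,z in(('cover1',.05),('mat',.003),('parts_tray',.022)):
    for d in optics.masks_of(n,'top'):
        r=d['rect'];print(n,round(d['p'],2),np.round(r,0),np.round(w(f,(r[0]+r[2]/2,r[1]+r[3]/2),z)[:2],3))
# slugs in catch tray from top, dark blobs
o=np.array([262,92]);g=f['frame'][92:165,262:334].max(2);k=(g<30).astype(np.uint8);n,l,s,cc=cv2.connectedComponentsWithStats(k)
H=np.array([.5825,-.0435]);ub=np.array([np.cos(np.radians(-4.7)),np.sin(np.radians(-4.7))]);vb=np.array([-ub[1],ub[0]])
for i in range(1,n):
    if s[i,4]>8:
        X=w(f,cc[i]+o,.03 if s[i,1]>40 else .016)[:2]-H-.193*ub;print('slug?',s[i],cc[i]+o,'catch xy',np.round([X@ub,X@vb],4))
E
```

```text
clock: 46.9
position: [0.4164, 0.2992, 0.1791]
tool_rot: [-3.142, -0.001, 3.107]
force: [0.7, -0.6, -0.3]
grip_width: 0.0428
finger_force: 0.0
{'clock': 46.9, 'qpos': [-0.039, 0.575, -0.962, 1.911, 0.575, 0.961, 0.263], 'position': [0.416, 0.299, 0.179], 'tool_rot': [-3.142, -0.001, 3.107], 'force': [0.699, -0.559, -0.297], 'grip_width': 0.043, 'finger_force': 0.0}
rod 0.43 [0.56322932 0.29222161] [0.52270152 0.29355251]
cover1 0.74 [381. 247.  15.  20.] [ 0.428 -0.281]
cover1 0.73 [254. 154.  84.  86.] [ 0.576 -0.042]
cover1 0.54 [378. 206.  21.  26.] [ 0.527 -0.282]
mat 0.91 [149. 186.  37.  32.] [0.56  0.299]
parts_tray 0.83 [363. 188.  51.  96.] [ 0.485 -0.286]
parts_tray 0.64 [253. 152.  88.  88.] [ 0.584 -0.046]
slug? [37 27  6 10 48] [301.10416667 123.75      ] catch xy [0.0118 0.0086]
slug? [39 55  2  5  9] [301.55555556 149.11111111] catch xy [-0.0637  0.    ]
```

```bash
python3 -c "
from workcell import job_done
print(job_done())"
```

```text
the job is handed in; nothing more can be done
None
```

The job is handed in: both slugs are in the catch tray (the third jig was empty), both covers stand in the parts tray, and the rod is back on its mat. Slug 1 stands against the near wall, by my estimate only about 2 mm inside the limit. I had no picture views left at the end, so the final check rested on measured positions, and the arm hid most of the rod. No verdict came back.

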